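# Refit the bottle roller with its sterilised rollers and set a bottle rolling

### The arm

A 7-joint arm with a two-finger parallel gripper is mounted at the origin on the work surface. World frame = base frame: x ahead of the robot, y to its left, z up, the work surface at z = 0. Lengths are in mm, angles in rad, forces in N, time in s.
With the tool pointing down it reaches from about 400 to 925 mm from the base axis. Payload 4.1 kg.
Tool frame: the origin (TCP) lies on the centre line of the jaws, within the pads' length; the fingertips stand 22 mm ahead of it and the grasp point (between the pads) lies 3 mm ahead of it (manip.finger_overhang is the distance from the TCP to the fingertips, in mm); z points along the fingers, y is the direction in which the jaws open and shut (so a half turn about z gives the same grasp; the last joint's range is limited). The gripper opens to 85 mm and grips with 20 to 120 N. Pads are 22 mm wide; open, the fingers measure 114 mm over their backs; the gripper's body (76 mm by 85 mm) begins 54 mm behind the grasp point. The pads swing forward as they close: fully open they stand 13 mm farther back than shut.
Start: joints at [-1.321, 0.398, 0.045, 1.537, -0.019, 1.207, -0.051], TCP at [222.13, 610.9, 253.347] pointing down, gripper open.
Joint ranges: [-2.82, 2.82], [-0.49, 2.23], [-1.37, 1.46], [0, 2.46], [-1.36, 4.5], [0.23, 2], [-2.94, 2.94]. Speed limits (rad/s): [2.57, 2.57, 3.14, 3.14, 3.14, 3.14, 3.14].

### API

Orientations are given as a unit quaternion [x, y, z, w].
In Python, from cell import sensors, eyes, order, manip gives the robot as it stands.
- The arm moves only by the shell command python3 -m jog 'ROWS'. ROWS is JSON, one flat list of numbers, 7 for each row, row after row: the turn, a rotation vector about the tool's x, y, z scaled (see below), then the shift along the tool's x, y, z scaled (see below), then the opening, from 0 (shut) to 1 (fully open). A call has 1 to 5 rows; each row is the pose to reach, as a shift and turn from the pose commanded when the call began, along the tool's axes at that moment; what a row does not reach only later rows make up. The controller multiplies each number of a shift by 50 cm and each number of a turn by 90 degrees. A row lasts 1/10 s, in which the tool goes at most 50 mm and 8.59 degrees, less where a joint would pass 70% of its speed; a pose out of reach is approached as far as the arm can. A call with a number of a shift or a turn outside -1 to 1 is refused whole. A call with a gripper value outside its range is refused whole. The fingers move at their own pace and stop on an object; the grip force is fixed at half the most. Time passes only in rows, so rows that repeat a pose let the fingers close. It gives the time, the measured TCP pose, the force and the opening at its end, in the units of the state.
- sensors.read_state(): the state, without advancing time (a new reading comes with each control period).
- eyes.camera(name): name is "scene" or "top" or "wrist"; returns the picture (400x640x3 uint8, red, green, blue); there is no depth.
- eyes.camera_params(name): a dict with "mtx" (3x3 intrinsics, pixels), "k1" (the pictures are not rectified: a ray, as slopes to the right and down, at radius r is drawn at 1 + k1 r^2 times it, then the intrinsics apply), "view" (4x4, takes a point from world to camera coordinates). Camera axes: x right, y down, z forward; pixel columns grow to the right and rows downward; lengths in mm; the calibration is good to about 2 mm. A picture is of the moment at which its call begins: read the wrist's pose just before it. camera_params takes no time and is no camera call; for the wrist camera it gives the pose at the moment of the call.
- order.sign_off(): hands the job in, once; it reports no verdict.
The state is a dict: "t": time; "joints": joint angles; "joint_vel": joint speeds; "joint_efforts": joint torques, N m; "ee_pos": TCP position; "tcp_rot": TCP orientation; "contact_force": force on the tool from outside, world axes, zero at the start; "wrist_torque": the same for the moment, N m; "finger_gap": finger opening in mm.
Only numpy, scipy, OpenCV 4.12 (cv2) and the standard library are available. Lean on these libraries where they do the work, as an engineer would, in place of code of your own. Each camera call takes 0.05 s, during which the arm holds its last target.

### The job

Draw the deep lid straight up off the clamped autoclave box and set it down right way up in the middle of the green mat, then move every loose roller from the box into the bottle roller, both axle ends of each fully home in a pair of slots, filling the slots outward from the blue drive roller with no empty pair between. When all the rollers are in, lay the amber bottle lengthwise in the trough between two neighbouring rollers, about midway along them, and then press the green start button fully down. Finish with the lid pushed fully home again on the empty box, and leave the tip box, tube rack, stock bottle and timer where they are.

Things in the scene. Friction and masses are not known exactly. Their poses are not given: they have to be found in the camera images.
- roller: Bottle roller, white, fixed; place and yaw vary. Origin on the bench under the middle of the roller bed; x runs along the rollers. White end plates 10 mm thick, inner faces at x = -68 and +68 mm, y -102 to 102, tops at z = 91 mm; deck at z = 36 mm. Control housing at x -146 to -88 mm, top at z = 64 mm. Drive roller at y = -84, slots at y = -28, 28, 84 mm, roller axes at z = 80 mm.
- drive (a point): Centre of the blue drive roller, 28 mm diameter, 130 mm long, which never moves; axes as the bottle roller's. A 56 mm bottle lying in the trough between two neighbouring rollers has its axis 31 mm above theirs, halfway between them.
- slot1 (a point): Centre that a loose roller has when home in the slot pair next to the drive roller (56 mm from it); x along the roller, z up. The slots, one in each end plate, are open at the top: 24 mm wide at the mouth, 11 mm above this point, narrowing to 12 mm at 3 mm above it; flat floor 5 mm below it.
- slot2 (a point): The same for the second slot pair, 56 mm farther on.
- slot3 (a point): The same for the third slot pair, 56 mm farther on again (used only if there are three loose rollers).
- start (a joint): Round green start button, 26 mm across, facing up. Pressed depth in m: 0 out, 0.006 fully down at about 5 N (counts from 0.0045); springs back.
- start_top (a point): Centre of the top of the green start button, on the control housing.
- box: Autoclave box base, steel, clamped to the bench (cannot move; place and yaw vary); origin at the middle of its underside. Walls 178 x 152 mm outside, tops at z = 45 mm; the lid rim rests at z = 5 mm. Inside are three places at y = -54, 0, 54 mm where loose rollers lie along x, axis at z = 62 mm, axle ends in comb notches 16 mm wide and 6 mm deep; the places may be empty.
- lid_handle (a point): Middle of the black handle bar on the bare metal lid: 10 mm thick, 96 mm long along the lid's x, level, centre 32 mm above the lid's top and 115 mm above its rim (120 mm above the bench when shut). Lid 187 x 161 mm, skirt 80 mm deep, rim flared 3 mm, 0.38 kg, 1.5 mm clearance a side on the base; sprung dimples add about 10 N of drag over the lowest 35 mm, off and on.
- idler1_mid (a point): Centre of loose roller 1: grey, 28 mm diameter, 130 mm long, with a 10 mm steel axle end 16 mm long at each end (162 mm over all), 0.2 kg; x along it; it may have turned about x. Starts in the box, or is absent.
- idler1: The same roller, same origin.
- idler2_mid (a point): Centre of loose roller 2: grey, 28 mm diameter, 130 mm long, with a 10 mm steel axle end 16 mm long at each end (162 mm over all), 0.2 kg; x along it; it may have turned about x. Starts in the box, or is absent.
- idler2: The same roller, same origin.
- idler3_mid (a point): Centre of loose roller 3: grey, 28 mm diameter, 130 mm long, with a 10 mm steel axle end 16 mm long at each end (162 mm over all), 0.2 kg; x along it; it may have turned about x. Starts in the box, or is absent.
- idler3: The same roller, same origin.
- lid: The same lid; origin at the centre of its rim plane.
- mat: Green mat 210 x 186 mm (x by y), 3 mm thick, flat and fixed to the bench; origin at the middle of its underside. Its place is left or right.
- tray: Blue ribbed tray 170 x 130 mm, lip 14 mm high, fixed; origin at the middle of its underside; the bottle lies in it along x, between ribs 30 mm apart, its axis about 35 mm above the bench. Left or right, opposite the mat.
- bottle_mid (a point): Closed amber bottle lying on its side, 0.24 kg. Centre of its 105 mm length, on its axis; x runs along it, towards the blue cap. Body 56 mm diameter from x = -52 to +20 mm, shoulder, then cap 36 mm diameter from +32 to +52 mm. It may have turned about its x axis.
- bottle: The same bottle (same origin).
- tip_box: Bystander: pipette-tip box 85 x 118 x 59 mm, yellow top; origin at the middle of its underside.
- tube_rack: Bystander: orange rack of five white tubes with blue caps, 60 x 180 x 96 mm; origin at the middle of its underside.
- stock_bottle: Bystander: clear jar with a red cap, 70 mm diameter, 130 mm tall, upright; origin at the middle of its underside.
- timer: Bystander: flat white timer 70 x 60 x 18 mm; origin at the middle of its underside.
Mind the look-alikes: they are no part of the job. What is shaped like the lid but purple is not meant.

How it is judged (in metres and radians):
On the way, in this order (a step that is already met when the one before it is completed fails the run):
1. the lid is drawn straight up clear of the box (z of lid_handle in the frame of box between 0.162 and 0.24 m and horizontal distance between lid_handle and box below 0.015 m and angle between lid_handle's own z axis and vertical below 0.12 rad), for 0.05 s.
2. the lid is set down right way up on the mat and let go (height (world z) of lid_handle below 0.125 m and angle between lid_handle's own z axis and vertical below 0.06 rad and horizontal distance between lid_handle and mat below 0.05 m and linear speed of lid below 0.03 m/s and contact force between the fingers and lid below 0.1 N), for 0.2 s.
3. every roller is home in its slots, level, filling from the drive roller outward, and let go ((horizontal distance between idler1_mid and slot1 below 0.0065 m or horizontal distance between idler1_mid and slot2 below 0.0065 m or horizontal distance between idler1_mid and slot3 below 0.0065 m) and z of idler1_mid in the frame of roller between 0.0775 and 0.0825 m and angle between idler1_mid's own x axis and vertical between 1.5488 and 1.5928 rad and linear speed of each of idler1, idler2, idler3 below 0.03 m/s and (horizontal distance between idler2_mid and slot1 below 0.0065 m or horizontal distance between idler2_mid and slot2 below 0.0065 m or horizontal distance between idler2_mid and slot3 below 0.0065 m) and z of idler2_mid in the frame of roller between 0.0775 and 0.0825 m and angle between idler2_mid's own x axis and vertical between 1.5488 and 1.5928 rad and (horizontal distance between idler3_mid and slot1 below 0.0065 m or horizontal distance between idler3_mid and slot2 below 0.0065 m or horizontal distance between idler3_mid and slot3 below 0.0065 m) and z of idler3_mid in the frame of roller between 0.0775 and 0.0825 m and angle between idler3_mid's own x axis and vertical between 1.5488 and 1.5928 rad and horizontal distance between any of idler1_mid, idler2_mid, idler3_mid and slot1 below 0.0065 m and horizontal distance between any of idler1_mid, idler2_mid, idler3_mid and slot2 below 0.0065 m and contact force between the fingers and idler1 below 0.1 N and contact force between the fingers and idler2 below 0.1 N and contact force between the fingers and idler3 below 0.1 N), for 0.2 s.
4. the bottle lies in the trough between two rollers, let go (z of bottle_mid in the frame of roller between 0.105 and 0.117 m and x of bottle_mid in the frame of roller between -0.02 and 0.02 m and y of bottle_mid in the frame of roller between -0.09 and 0.09 m and angle between the x axis of bottle_mid and the x axis of roller, either way round below 0.1 rad and angle between bottle_mid's own x axis and vertical between 1.5108 and 1.6308 rad and linear speed of bottle below 0.03 m/s and contact force between the fingers and bottle below 0.1 N), for 0.2 s.
5. the start button is pressed fully down with the rollers and bottle in place (all of step 4 and value of joint start above 0.0045 m and (horizontal distance between idler1_mid and slot1 below 0.0065 m or horizontal distance between idler1_mid and slot2 below 0.0065 m or horizontal distance between idler1_mid and slot3 below 0.0065 m) and z of idler1_mid in the frame of roller between 0.0775 and 0.0825 m and angle between idler1_mid's own x axis and vertical between 1.5488 and 1.5928 rad and linear speed of each of idler1, idler2, idler3 below 0.03 m/s and (horizontal distance between idler2_mid and slot1 below 0.0065 m or horizontal distance between idler2_mid and slot2 below 0.0065 m or horizontal distance between idler2_mid and slot3 below 0.0065 m) and z of idler2_mid in the frame of roller between 0.0775 and 0.0825 m and angle between idler2_mid's own x axis and vertical between 1.5488 and 1.5928 rad and (horizontal distance between idler3_mid and slot1 below 0.0065 m or horizontal distance between idler3_mid and slot2 below 0.0065 m or horizontal distance between idler3_mid and slot3 below 0.0065 m) and z of idler3_mid in the frame of roller between 0.0775 and 0.0825 m and angle between idler3_mid's own x axis and vertical between 1.5488 and 1.5928 rad and horizontal distance between any of idler1_mid, idler2_mid, idler3_mid and slot1 below 0.0065 m and horizontal distance between any of idler1_mid, idler2_mid, idler3_mid and slot2 below 0.0065 m), for 0.05 s.
At the end, for the whole second after the job is handed in: lid home on the box, within 3.5 mm in height; every roller within 2.5 mm of home height, 6.5 mm of its place and level to 0.022 rad, slots filled from the drive roller; bottle in a trough, within 20 mm of midway and 0.1 rad; all let go, at rest; bystanders within 30 mm of their places, upright (all of step 3 and all of step 4 and z of lid_handle in the frame of box between 0.117 and 0.1235 m and angle between lid_handle's own z axis and vertical below 0.03 rad and horizontal distance between lid_handle and box below 0.006 m and linear speed of lid below 0.03 m/s and contact force between the fingers and lid below 0.1 N and distance of each of tip_box, tube_rack, stock_bottle, timer from where it was at the start of the episode below 0.03 m and angle between each of tip_box, tube_rack, stock_bottle, timer's own z axis and vertical below 0.2 rad); the robot touches nothing.
It fails at once if the tip box is knocked away or over (distance of tip_box from where it was at the start of the episode above 0.04 m or angle between tip_box's own z axis and vertical above 0.4 rad).
It fails at once if the tube rack is knocked away or over (distance of tube_rack from where it was at the start of the episode above 0.04 m or angle between tube_rack's own z axis and vertical above 0.4 rad).
It fails at once if the stock bottle is knocked away or over (distance of stock_bottle from where it was at the start of the episode above 0.04 m or angle between stock_bottle's own z axis and vertical above 0.4 rad).
It fails at once if the timer is knocked away or over (distance of timer from where it was at the start of the episode above 0.04 m or angle between timer's own z axis and vertical above 0.4 rad).
Of idler1, idler2, idler3 only 2 to 3 are there at a start; the rules pass over those that are not, and their reading is None.
At some moment in a run one of bottle, lid may be knocked a few centimetres aside while the robot is not near it.
Once in a run the grip may slacken for a moment while it holds something.
It also fails if it takes over 210 s, if anything falls off the work surface, if the arm or the gripper's body presses on something with over 40 N, if the wrist force passes 120 N, or if a joint passes its speed limit or range.

## Working session

There is one attempt and no reset: what is moved stays moved. The work goes in short steps, Python scripts to look and compute and a shell command to move; the robot and the scene stay as the last step left them, time stands still between calls to the robot, and variables do not carry over. Pictures are saved under pics/ and viewed, and the job is handed in when it is done.

```bash
ls; mkdir -p pics
python3 - <<'E'
from cell import sensors, eyes, order, manip
import cv2
print(sensors.read_state())
for n in ["scene","top","wrist"]:
    im=eyes.camera(n); cv2.imwrite(f"pics/{n}0.png",im[:,:,::-1]); print(n,eyes.camera_params(n))
E
```

```text
pics
{'t': 0.0, 'joints': array([-1.3210116 ,  0.39918881,  0.04501564,  1.5378976 , -0.01869756,
        1.206914  , -0.05070209]), 'joint_vel': array([ 2.92145171e-05, -4.82559839e-05, -8.69860507e-04,  3.80064437e-04,
        1.47780891e-04,  2.13074901e-03, -7.21884586e-04]), 'joint_efforts': array([-2.13321619e-04, -4.75125325e+01,  1.36466179e+00, -2.54221094e+01,
        1.15982193e-02,  9.46848333e-03, -8.09156518e-06]), 'ee_pos': array([221.90275385, 610.30540573, 252.25729448]), 'tcp_rot': array([ 1.73446950e-01,  9.84842713e-01, -9.87509379e-04, -1.06909282e-04]), 'contact_force': array([-0.29275728,  0.71825593,  0.4038077 ]), 'wrist_torque': array([0.00454803, 0.0373395 , 0.00897674]), 'finger_gap': 84.95262119127744}
scene {'mtx': array([[425.07519972,   0.        , 323.23245764],
       [  0.        , 425.07519972, 196.90542034],
       [  0.        ,   0.        ,   1.        ]]), 'k1': -0.06483319253625756, 'view': array([[ 7.02946944e-01,  7.11242205e-01,  3.47403127e-04,
        -4.63514928e+02],
       [ 4.84684401e-01, -4.78673912e-01, -7.32087643e-01,
        -1
[... 580 characters left out ...]
e-01, -1.06687172e-02, -9.81082209e-01,
         1.44743792e+03],
       [ 0.00000000e+00,  0.00000000e+00,  0.00000000e+00,
         1.00000000e+00]])}
wrist {'mtx': array([[302.2087205 ,   0.        , 316.16600107],
       [  0.        , 302.2087205 , 206.13557974],
       [  0.        ,   0.        ,   1.        ]]), 'k1': 0.0009089508314316628, 'view': array([[ 3.42103369e-01,  9.39661052e-01, -1.54647458e-03,
        -6.48029432e+02],
       [ 8.95072462e-01, -3.25368111e-01,  3.04927665e-01,
        -3.94866758e+01],
       [ 2.86025477e-01, -1.05700988e-01, -9.52374258e-01,
         3.81655245e+02],
       [ 0.00000000e+00,  0.00000000e+00,  0.00000000e+00,
         1.00000000e+00]])}
```

View pics/scene0.png

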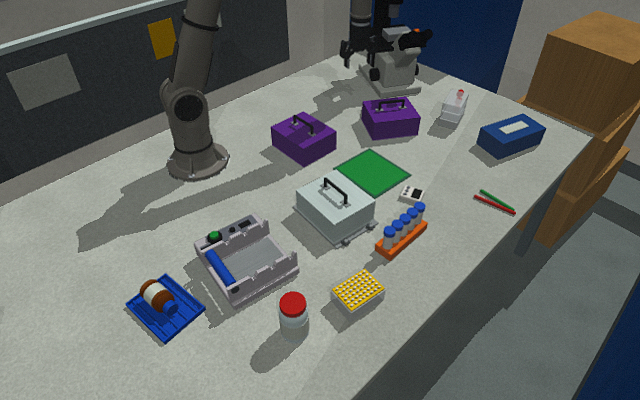

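View pics/top0.png

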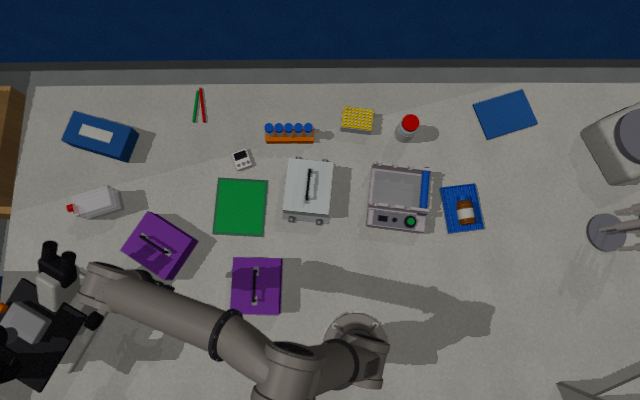

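View pics/wrist0.png

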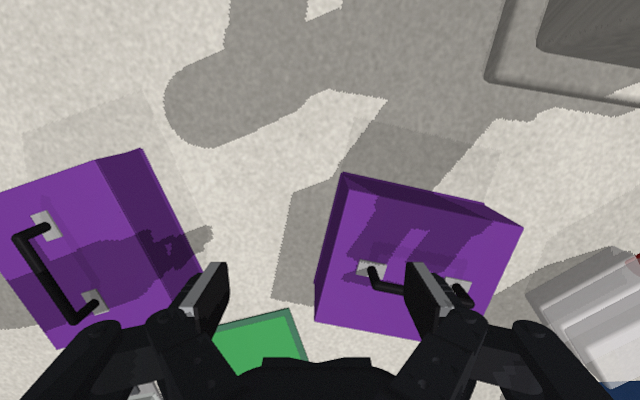

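Look-alikes for the lid: the bare metal lid in the top view at (308,187), and two purple ones at (160,245) and (256,285). I choose the metal one, which sits on the box with clamps at its corners.

```bash
cat > h.py <<'E'
from cell import sensors, eyes, order, manip
import cv2, numpy as np
from scipy.spatial.transform import Rotation as R
from scipy.optimize import least_squares
def proj(P,cp):
    P=np.atleast_2d(P).astype(float); c=(cp["view"][:3,:3]@P.T).T+cp["view"][:3,3]
    s=c[:,:2]/c[:,2:3]; s=s*(1+cp["k1"]*(s**2).sum(1,keepdims=True))
    m=cp["mtx"]; return np.c_[s[:,0]*m[0,0]+m[0,2], s[:,1]*m[1,1]+m[1,2]]
def unproj(uv,z,cp):
    uv=np.atleast_2d(uv).astype(float); m=cp["mtx"]
    d=np.c_[(uv[:,0]-m[0,2])/m[0,0],(uv[:,1]-m[1,2])/m[1,1]]; s=d.copy()
    for _ in range(20): s=d/(1+cp["k1"]*(s**2).sum(1,keepdims=True))
    r=np.c_[s,np.ones(len(s))]@cp["view"][:3,:3]; o=-cp["view"][:3,:3].T@cp["view"][:3,3]
    return o+r*((np.asarray(z)-o[2])/r[:,2])[:,None]
def shot(cam,name,crop=None,scale=1,draw=None):
    cp=eyes.camera_params(cam); im=eyes.camera(cam)[:,:,::-1].copy()
    cv2.imwrite(f"pics/{name}_raw.png",im); np.save(f"pics/{name}.npy",cp,allow_pickle=True)
    view(im,name,crop,scale); return cp
def view(im,name,crop=None,scale=1):
    if crop:
        x0,y0,x1,y1=crop; im=im[y0:y1,x0:x1]
    im=cv2.resize(im,None,fx=scale,fy=scale,interpolation=cv2.INTER_CUBIC)
    cv2.imwrite(f"pics/{name}.png",im)
def load(name): return cv2.imread(f"pics/{name}_raw.png"), np.load(f"pics/{name}.npy",allow_pickle=True).item()
def pose2(xyyaw,P):
    x,y,a=xyyaw; P=np.atleast_2d(P).astype(float); c,s=np.cos(a),np.sin(a)
    return np.c_[x+c*P[:,0]-s*P[:,1], y+s*P[:,0]+c*P[:,1], P[:,2]]
def fit(P,obs,x0):
    """obs: list of (idx list, uv, cp)"""
    f=lambda q: np.concatenate([(proj(pose2(q,np.array(P)[i]),cp)-uv).ravel() for i,uv,cp in obs])
    r=least_squares(f,x0,x_scale=[10,10,.1],loss='soft_l1'); return r.x, f(r.x).reshape(-1,2)
def plan(pos,xdir=None,tooldown=True,yaw=None):
    """print turn & shift numbers from present commanded pose; yaw = world angle (rad) of tool y axis (mod pi)"""
    s=sensors.read_state(); Rt=R.from_quat(s["tcp_rot"]); p=s["ee_pos"]
    z=np.array([0,0,-1.]); best=None
    for k in (0,1):
        y=np.array([np.cos(yaw+k*np.pi),np.sin(yaw+k*np.pi),0]); x=np.cross(y,z)
        G=R.from_matrix(np.c_[x,y,z]); rv=(Rt.inv()*G).as_rotvec()
        if best is None or np.linalg.norm(rv)<np.linalg.norm(best): best=rv
    sh=Rt.inv().apply(np.array(pos)-p)
    print("turn",np.round(best/(np.pi/2),4),"deg",round(np.degrees(np.linalg.norm(best)),1),"shift",np.round(sh/500,4),"mm",round(np.linalg.norm(sh),1)," j7",round(s["joints"][6],2))
E
python3 - <<'E'
from h import *
im=cv2.imread("pics/top0.png"); view(im,"t0a",(200,90,360,240),5)
view(im,"t0b",(350,90,510,240),5)
im=cv2.imread("pics/scene0.png"); view(im,"s0a",(280,150,440,270),5);view(im,"s0b",(180,200,340,320),5)
E
```

```text
(no output)
```

View pics/t0a.png

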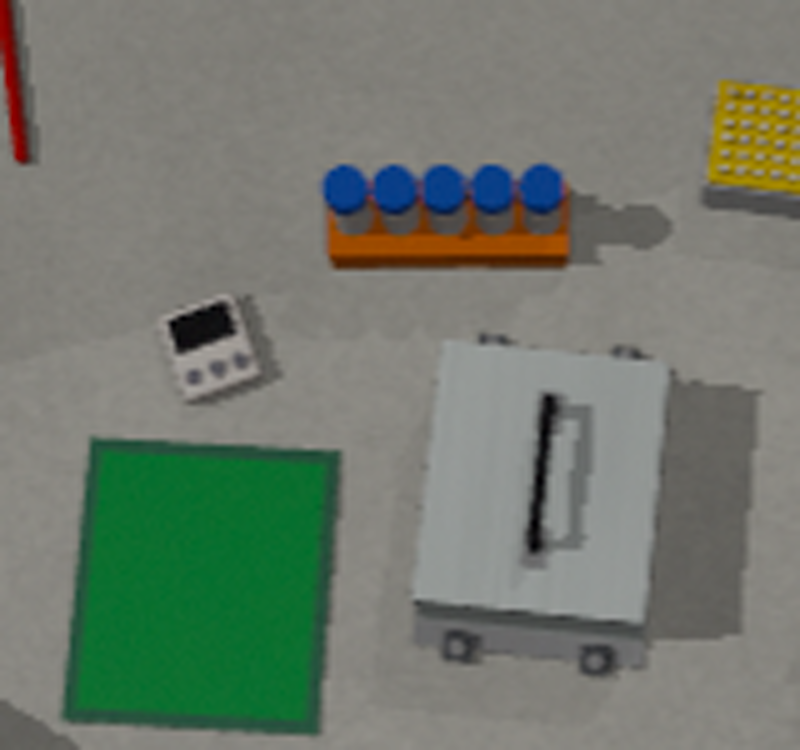

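View pics/t0b.png

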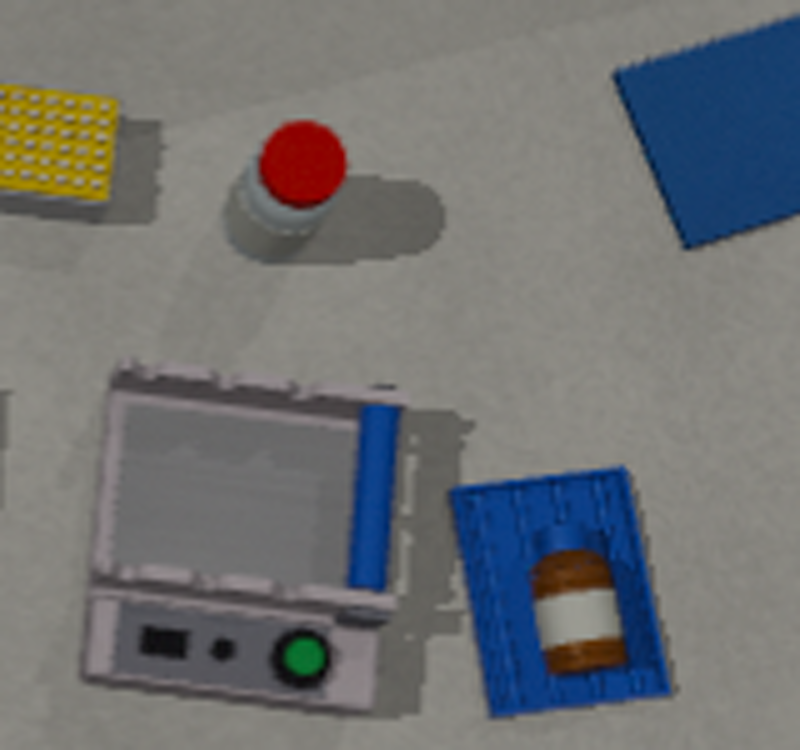

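View pics/s0a.png

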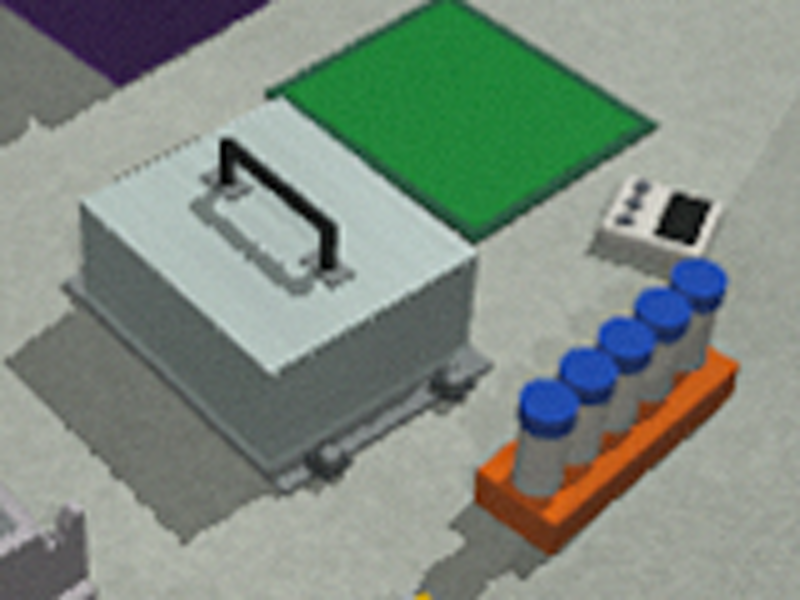

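View pics/s0b.png

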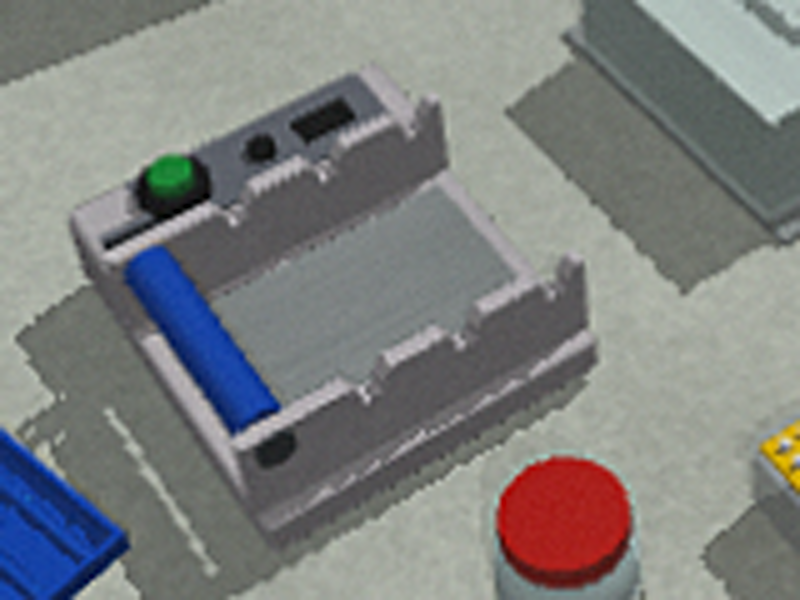

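```bash
cat >> h.py <<'E'
LIDC=[[93.5-3,80.5-3,88],[93.5-3,-80.5+3,88],[-90.5,-77.5,88],[-90.5,77.5,88]]
MATC=[[105,93,3],[105,-93,3],[-105,-93,3],[-105,93,3]]
ROLC=[[78,102,91],[78,-102,91],[-78,-102,91],[-78,102,91]]
E
python3 - <<'E'
from h import *
cp=eyes.camera_params("top"); sc=eyes.camera_params("scene")
T=lambda l,o:np.array(l)/5.+np.array(o)
uv=T([(552,398),(535,550)],(200,90)); h=unproj(uv,120,cp); print("handle",h, h.mean(0))
l=T([(445,342),(668,368),(643,622),(415,600)],(200,90)); c=unproj(l,88,cp);print("lidtop",c,c.mean(0))
x,r=fit(LIDC,[([0,1,2,3],l,cp)],[700,0,0]);print(x,r)
# scene lid: left(82,203) top(285,97) right(475,255) bottom(275,375)
m=T([(95,440),(340,453),(318,733),(66,718)],(200,90));c=unproj(m,3,cp);print("mat",c.mean(0));x,r=fit(MATC,[([0,1,2,3],m,cp)],[700,0,0]);print(x,r)
b=T([(303,660)],(350,90)); print("button",unproj(b,70,cp))
r_=T([(120,365),(402,392),(395,605),(93,575)],(350,90));x,r=fit(ROLC,[([0,1,2,3],r_,cp)],[700,0,0]);print("roller",x,r)
bt=T([(565,545),(590,672)],(350,90)); print(unproj(bt,45,cp))
hs=T([(227,150),(330,228)],(280,150)); print(unproj(hs,120,sc))
E
```

```text
handle [[596.43317783 148.99022539 120.        ]
 [490.60113522 161.42665432 120.        ]] [543.51715653 155.20843985 120.        ]
lidtop [[646.14942915 224.11529143  88.        ]
 [625.74069605  67.24551212  88.        ]
 [445.44678349  87.97394416  88.        ]
 [462.33407346 244.57251852  88.        ]] [544.91774554 155.97681656  88.        ]
[ 5.44762044e+02  1.55972438e+02 -1.14615250e-01] [[ 0.42549805  0.71264247]
 [-0.39384915 -0.01421358]
 [-0.3975637  -0.15326402]
 [ 0.36746632 -0.40150989]]
mat [489.10160254 403.78457509   3.        ]
[ 4.89241461e+02  4.03784466e+02 -6.76203913e-02] [[-0.53266662 -0.60044029]
 [ 0.62911628 -0.36847461]
 [ 0.49742279  0.41987979]
 [-0.58946299  0.44542274]]
button [[ 418.43098981 -197.40105145   70.        ]]
roller [ 5.40162052e+02 -1.64057502e+02 -1.17088898e-01] [[-0.86617922 -1.01264534]
 [ 0.45573633 -0.33936299]
 [-0.51255219  0.69159333]
 [ 0.9607527   0.46708349]]
[[ 502.37695797 -396.43266885   45.        ]
 [ 410.77167101 -407.07069435   45.        ]]
[[507.75101771 159.05939464 120.        ]
 [599.36407887 152.58458321 120.        ]]
```

Run:
```python
from h import *
plan([544,156,300],yaw=-0.115+np.pi/2)
```

```text
turn [-0.0009 -0.     -0.1488] deg 13.4 shift [-0.9158 -0.6343 -0.094 ] mm 559.0  j7 -0.05
```

```bash
python3 -m jog '[0,0,-0.1488,-0.9158,-0.6343,-0.094,1, 0,0,-0.1488,-0.9158,-0.6343,-0.094,1, 0,0,-0.1488,-0.9158,-0.6343,-0.094,1, 0,0,-0.1488,-0.9158,-0.6343,-0.094,1, 0,0,-0.1488,-0.9158,-0.6343,-0.094,1]'
python3 - <<'E'
from h import *
plan([544,156,300],yaw=-0.115+np.pi/2)
E
```

```text
t: 0.65
ee_pos: [366.9, 405.6, 274.4]
tcp_rot: [0.057, 0.998, -0.0, -0.0]
contact_force: [1.5, -0.3, 0.4]
finger_gap: 85.3
turn [-0.     -0.      0.0001] deg 0.0 shift [-0.409  -0.4554 -0.0513] mm 307.1  j7 0.56
```

```bash
python3 -m jog '[0,0,0,-0.409,-0.4554,-0.0513,1, 0,0,0,-0.409,-0.4554,-0.0513,1, 0,0,0,-0.409,-0.4554,-0.0513,1, 0,0,0,-0.409,-0.4554,-0.0513,1, 0,0,0,-0.409,-0.4554,-0.0513,1]'; python3 -m jog '[0,0,0,-0.08,-0.08,0,1, 0,0,0,-0.08,-0.08,0,1, 0,0,0,-0.08,-0.08,0,1]'
python3 - <<'E'
from h import *
plan([544,156,300],yaw=-0.115+np.pi/2)
shot("wrist","w1");
E
```

```text
t: 1.15
ee_pos: [510.9, 202.6, 295.4]
tcp_rot: [0.057, 0.998, 0.0, 0.0]
contact_force: [0.5, 0.6, 0.5]
finger_gap: 85.3
t: 1.45
ee_pos: [546.1, 157.8, 294.9]
tcp_rot: [0.06, 0.998, -0.0, -0.0]
contact_force: [0.0, 0.2, -0.8]
finger_gap: 85.3
turn [-0.0004 -0.0002 -0.003 ] deg 0.3 shift [ 0.0037 -0.0042 -0.0102] mm 5.8  j7 1.16
```

View pics/w1.png

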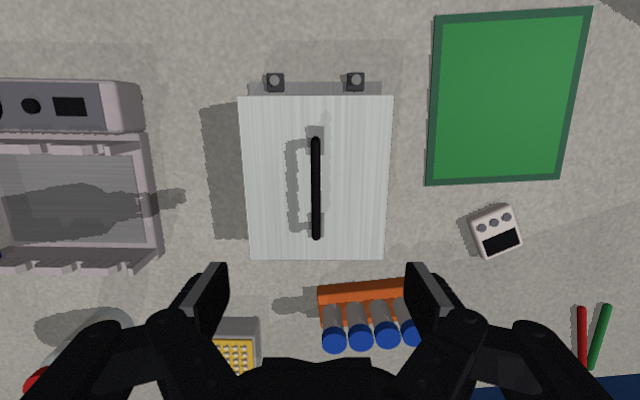

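Run:
```python
from h import *
im,cp=load("w1"); top=eyes.camera_params("top")
l=np.array([(384,259.5),(250,259.5),(237,96.5),(393.5,96)])
x,r=fit(LIDC,[([0,1,2,3],l,cp)],[544,156,-.11]);print(x,r)
h=unproj([(316,138),(316.5,239)],122,cp);print(h,h.mean(0),np.arctan2(*(h[1]-h[0])[1::-1]))
m=np.array([(561,179),(427,186),(436,15.5),(593,6)])
x,r=fit(MATC,[([0,1,2,3],m[[0,1,2,3]],cp)],[489,403,0]);print(x,r)
```

```text
[ 5.45473289e+02  1.56598268e+02 -1.16301315e-01] [[-3.40110288 -3.36217863]
 [ 2.14105174 -2.95122076]
 [ 3.05490757  0.76193392]
 [-2.09842787  0.63664078]]
[[493.52237404 162.86650008 122.        ]
 [597.80235011 150.79171094 122.        ]] [545.66236207 156.82910551 122.        ] -0.11527863920744566
[ 4.89766259e+02  4.07408705e+02 -6.22416114e-02] [[-0.45852387 -0.11229606]
 [-0.4051903   0.37740373]
 [-0.0299832   0.45563528]
 [ 0.97466854 -0.60127519]]
```

Run:
```python
from h import *
plan([545.4,156.6,123],yaw=-0.116+np.pi/2)
```

```text
turn [ 0.0002 -0.0008  0.    ] deg 0.1 shift [-0.0019 -0.0071  0.3435] mm 171.8  j7 1.16
```

```bash
python3 -m jog '[0,0,0,-0.002,-0.007,0.1,1, 0,0,0,-0.002,-0.007,0.2,1, 0,0,0,-0.002,-0.007,0.28,1, 0,0,0,-0.002,-0.007,0.32,1, 0,0,0,-0.002,-0.007,0.343,1]';  python3 -m jog '[0,0,0,0,0,0,0, 0,0,0,0,0,0,0, 0,0,0,0,0,0,0, 0,0,0,0,0,0,0, 0,0,0,0,0,0,0]'; python3 -m jog '[0,0,0,0,0,0,0, 0,0,0,0,0,0,0]';python3 - <<'E'
from h import *
shot("wrist","w2"); 
E
```

```text
t: 2.0
ee_pos: [543.3, 158.8, 121.2]
tcp_rot: [0.055, 0.998, -0.0, -0.002]
contact_force: [-0.0, 1.1, -0.4]
finger_gap: 85.4
t: 2.5
ee_pos: [546.5, 156.7, 124.7]
tcp_rot: [0.057, 0.998, 0.0, 0.001]
contact_force: [-1.0, -0.3, 0.3]
finger_gap: 12.3
t: 2.7
ee_pos: [546.5, 156.8, 124.6]
tcp_rot: [0.057, 0.998, 0.0, 0.001]
contact_force: [-1.0, 0.3, 4.8]
finger_gap: 7.5
```

View pics/w2.png

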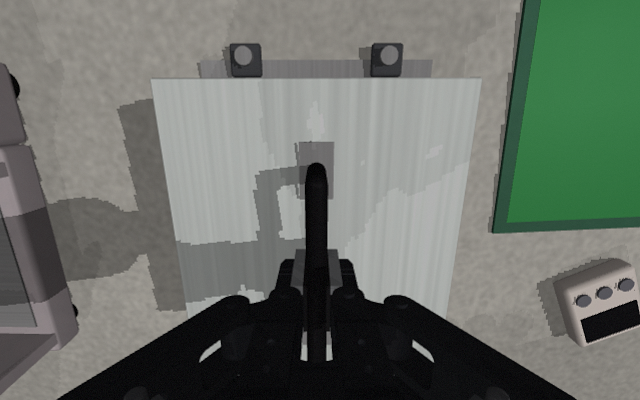

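```bash
python3 -m jog '[0,0,0,0,0,-0.02,0, 0,0,0,0,0,-0.04,0, 0,0,0,0,0,-0.06,0, 0,0,0,0,0,-0.08,0, 0,0,0,0,0,-0.1,0]'; python3 -m jog '[0,0,0,0,0,-0.03,0, 0,0,0,0,0,-0.055,0, 0,0,0,0,0,-0.07,0, 0,0,0,0,0,-0.08,0, 0,0,0,0,0,-0.08,0]';python3 - <<'E'
from h import *
shot("scene","s2",(280,80,480,280),3); 
plan([489.6,406,207],yaw=-0.063+np.pi/2)
E
```

```text
t: 3.25
ee_pos: [546.1, 156.2, 175.1]
tcp_rot: [0.058, 0.998, 0.0, 0.0]
contact_force: [0.1, -0.2, -2.8]
finger_gap: 7.8
t: 3.75
ee_pos: [546.3, 156.5, 214.4]
tcp_rot: [0.057, 0.998, 0.0, 0.001]
contact_force: [-0.1, 0.2, -4.5]
finger_gap: 7.9
turn [ 0.0001 -0.     -0.0331] deg 3.0 shift [0.1691 0.4829 0.0135] mm 255.9  j7 1.19
```

View pics/s2.png

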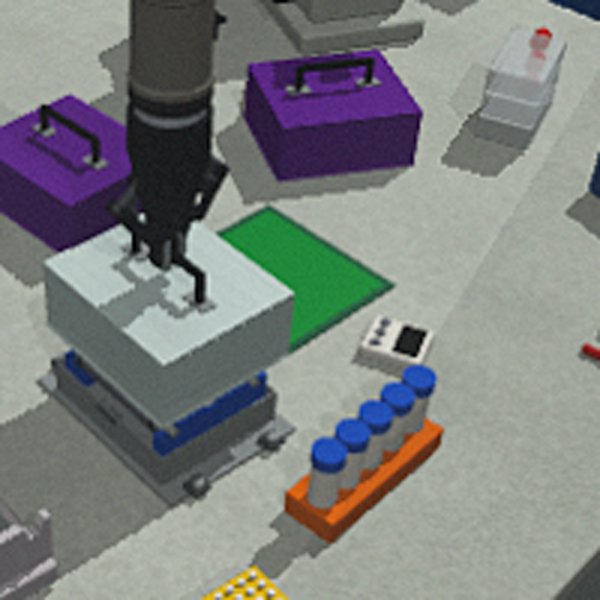

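```bash
python3 - <<'E'
from h import *
cp=eyes.camera_params("top")
print(unproj([(233,258),(281,258)],88,cp))
E
python3 -m jog '[0,0,-0.006,0.02,0.058,0,0, 0,0,-0.015,0.05,0.145,0,0, 0,0,-0.024,0.085,0.241,0,0, 0,0,-0.033,0.12,0.338,0,0, 0,0,-0.033,0.145,0.415,0,0]'
python3 - <<'E'
from h import *
plan([489.6,406,212],yaw=-0.063+np.pi/2)
E
```

```text
[[300.56776495 412.2087126   88.        ]
 [298.90079826 250.75817797  88.        ]]
t: 4.3
ee_pos: [495.8, 373.7, 212.8]
tcp_rot: [0.031, 1.0, 0.0, -0.001]
contact_force: [-0.2, 0.0, -3.8]
finger_gap: 7.7
turn [ 0.     -0.0012  0.0012] deg 0.2 shift [0.0164 0.0637 0.0015] mm 32.9  j7 0.87
```

```bash
python3 -m jog '[0,0,0,0.015,0.045,0,0, 0,0,0,0.022,0.064,0,0, 0,0,0,0.022,0.064,0,0]'
python3 - <<'E'
from h import *
plan([489.6,406,126.5],yaw=-0.063+np.pi/2); print(sensors.read_state()["ee_pos"])
shot("wrist","w3");
E
```

```text
t: 4.6
ee_pos: [487.7, 404.4, 212.7]
tcp_rot: [0.03, 1.0, -0.001, -0.001]
contact_force: [0.1, -0.4, -3.3]
finger_gap: 7.7
turn [-0.0007 -0.0008  0.0015] deg 0.2 shift [-0.0038  0.0036  0.1724] mm 86.2  j7 0.82
[487.72268608 404.42639579 212.70568477]
```

View pics/w3.png

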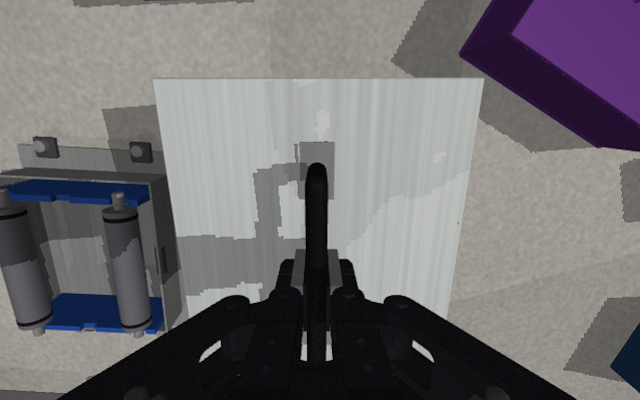

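```bash
python3 -m jog '[0,0,0,-0.003,0.003,0.05,0, 0,0,0,-0.003,0.003,0.1,0, 0,0,0,-0.003,0.003,0.14,0, 0,0,0,-0.003,0.003,0.162,0, 0,0,0,-0.003,0.003,0.17,0]';python3 -m jog '[0,0,0,0,0,0.005,0, 0,0,0,0,0,0.010,0, 0,0,0,0,0,0.012,0, 0,0,0,0,0,0.012,0]'
```

```text
t: 5.15
ee_pos: [491.0, 402.2, 127.6]
tcp_rot: [0.033, 0.999, -0.001, -0.001]
contact_force: [0.1, -0.2, -3.9]
finger_gap: 7.6
t: 5.55
ee_pos: [490.6, 405.2, 123.3]
tcp_rot: [0.031, 1.0, 0.0, 0.0]
contact_force: [-0.1, -0.0, -5.0]
finger_gap: 7.7
```

```bash
python3 -m jog '[0,0,0,0,0,0.003,0, 0,0,0,0,0,0.004,0, 0,0,0,0,0,0.004,0]'
```

```text
t: 5.85
ee_pos: [490.7, 405.3, 122.7]
tcp_rot: [0.032, 1.0, 0.001, 0.0]
contact_force: [-2.4, -2.4, 5.4]
finger_gap: 7.9
```

Contact. Release.

```bash
python3 -m jog '[0,0,0,0,0,0,1, 0,0,0,0,0,0,1, 0,0,0,0,0,0,1, 0,0,0,0,0,0,1, 0,0,0,0,0,0,1]';python3 -m jog '[0,0,0,0,0,-0.05,1, 0,0,0,0,0,-0.14,1, 0,0,0,0,0,-0.23,1, 0,0,0,0,0,-0.32,1, 0,0,0,0,0,-0.4,1]'
python3 - <<'E'
from h import *
shot("top","t3",(200,90,360,240),5);
plan([545,156,330],yaw=-0.116+np.pi/2)
E
```

```text
t: 6.35
ee_pos: [490.5, 405.0, 120.7]
tcp_rot: [0.032, 1.0, 0.0, 0.0]
contact_force: [-0.3, -0.2, 0.0]
finger_gap: 79.2
t: 6.85
ee_pos: [490.5, 405.0, 323.3]
tcp_rot: [0.032, 0.999, 0.001, 0.001]
contact_force: [1.0, 0.2, -0.8]
finger_gap: 85.3
turn [0.007  0.006  0.0335] deg 3.1 shift [-0.1354 -0.4943 -0.002 ] mm 256.3  j7 0.81
```

View pics/t3.png

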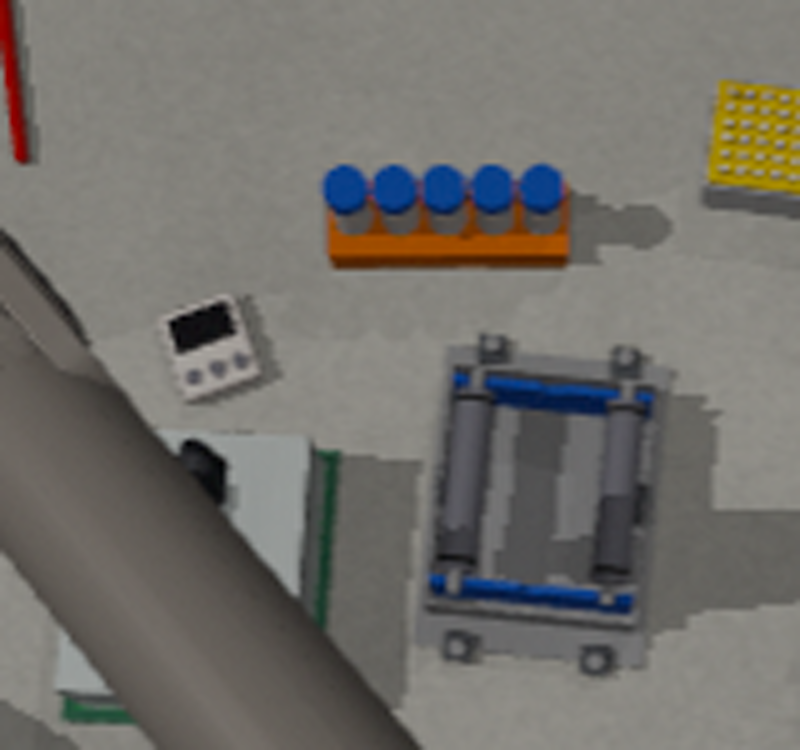

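```bash
python3 -m jog '[0,0,0.008,-0.034,-0.12,0,0.6, 0,0,0.016,-0.068,-0.22,0,0.6, 0,0,0.025,-0.1,-0.32,0,0.6, 0,0,0.033,-0.125,-0.42,0,0.6, 0,0,0.033,-0.135,-0.494,0,0.6]'; python3 -m jog '[0,0,0,0,0,0,0.6, 0,0,0,0,0,0,0.6]'
python3 - <<'E'
from h import *
shot("wrist","w4"); print(sensors.read_state()["ee_pos"])
E
```

```text
t: 7.4
ee_pos: [541.8, 158.4, 320.5]
tcp_rot: [0.058, 0.998, 0.0, 0.0]
contact_force: [0.4, 0.1, 0.1]
finger_gap: 51.3
t: 7.6
ee_pos: [541.7, 158.9, 320.8]
tcp_rot: [0.059, 0.998, 0.0, 0.0]
contact_force: [-0.3, 0.1, -0.1]
finger_gap: 51.4
[541.30942425 160.99052434 320.58894106]
```

View pics/w4.png

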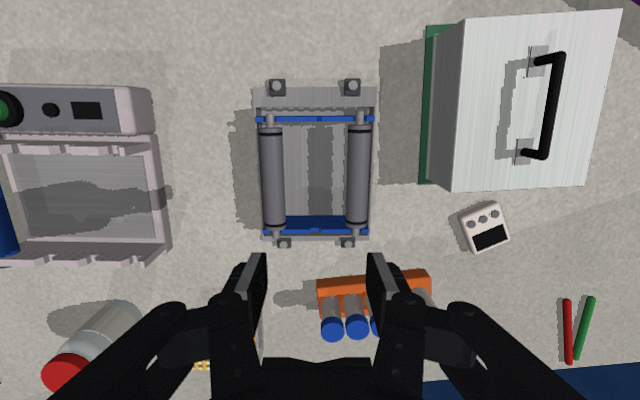

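Run:
```python
from h import *
im,cp=load("w4"); view(im,"w4a",(230,70,400,260),4); view(im,"w4b",(0,70,180,280),4)
print(-cp["view"][:3,:3].T@cp["view"][:3,3])
```

```text
[463.34306612 167.15165947 442.77344385]
```

View pics/w4a.png

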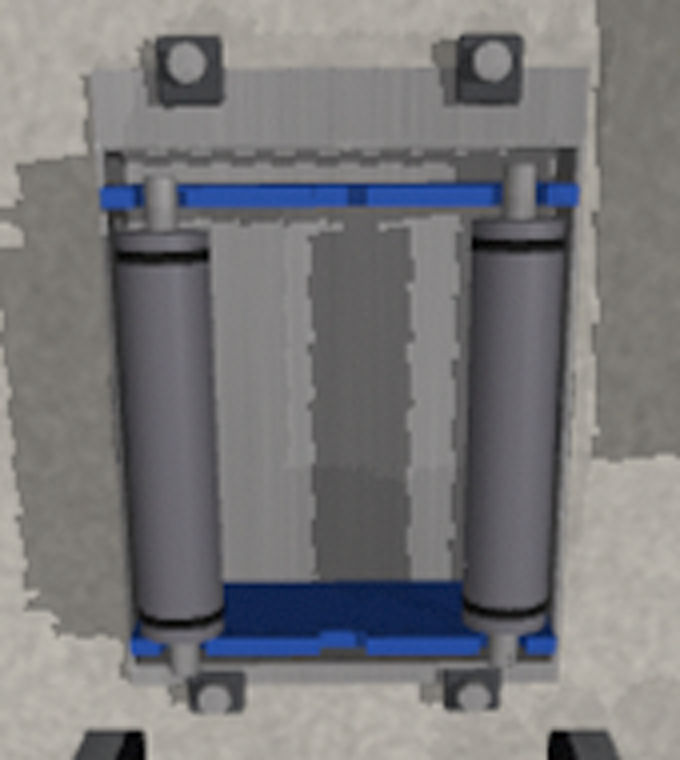

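```bash
cat >> h.py <<'E'
BOX=np.array([545.4,156.7,-0.116])
def inv2(q,P):
    P=np.atleast_2d(P); x,y,a=q; d=P[:,:2]-[x,y]; c,s=np.cos(a),np.sin(a)
    return np.c_[c*d[:,0]+s*d[:,1],-s*d[:,0]+c*d[:,1]]
E
python3 - <<'E'
from h import *
im,cp=load("w4")
u=np.array([(162,252),(181,620),(519,243),(507,611)])/4.+[230,70]
for z in (62,66,76): 
    P=unproj(u,z,cp); print(z,P[:,:2].round(1),inv2(BOX,P).round(1), np.linalg.norm(P[1]-P[0]),np.linalg.norm(P[2]-P[3]), (P[0]+P[1])/2,(P[2]+P[3])/2)
# box flange outer corners z~? 
print(unproj(np.array([(137,250.0)])/1,0,cp))
E
```

```text
62 [[484.2 108.5]
 [604.4  94.9]
 [494.5 217.5]
 [614.3 204.4]] [[-55.2 -55. ]
 [ 65.8 -54.5]
 [-57.5  54.5]
 [ 62.9  55.4]] 121.01770453642938 120.48789820891116 [544.31644289 101.70635535  62.        ] [554.43548588 210.95349704  62.        ]
66 [[484.  109.1]
 [603.   95.7]
 [494.2 217. ]
 [612.7 204. ]] [[-55.5 -54.4]
 [ 64.2 -53.9]
 [-57.8  53.9]
 [ 61.4  54.8]] 119.74642150458716 119.22218075771613 [543.46582289 102.39385397  66.        ] [553.47856599 210.49336162  66.        ]
76 [[483.4 110.6]
 [599.3  97.6]
 [493.4 215.6]
 [608.8 203. ]] [[-56.2 -52.9]
 [ 60.3 -52.5]
 [-58.5  52.5]
 [ 57.6  53.4]] 116.56821392498175 116.05788712972873 [541.33927289 104.11260052  76.        ] [551.08626629 209.34302306  76.        ]
[[ 643.50126321 -144.97732876    0.        ]]
```

View pics/w4b.png

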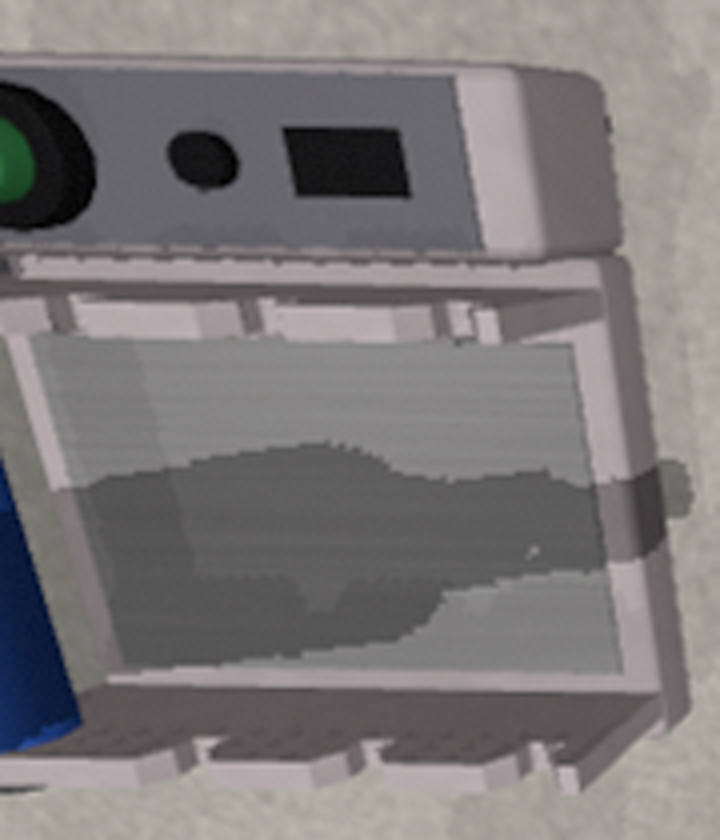

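Run:
```python
from h import *
plan([520,-160,340],yaw=-0.116+np.pi/2)
```

```text
turn [ 0.0007 -0.0002  0.0005] deg 0.1 shift [-0.0314 -0.6426 -0.0395] mm 322.3  j7 1.16
```

```bash
python3 -m jog '[0,0,0,-0.03,-0.64,-0.04,0.6, 0,0,0,-0.03,-0.64,-0.04,0.6, 0,0,0,-0.03,-0.64,-0.04,0.6, 0,0,0,-0.03,-0.64,-0.04,0.6, 0,0,0,-0.03,-0.64,-0.04,0.6]';python3 - <<'E'
from h import *
plan([520,-160,340],yaw=-0.116+np.pi/2)
E
```

```text
t: 8.15
ee_pos: [524.7, -87.8, 336.3]
tcp_rot: [0.055, 0.998, 0.0, 0.0]
contact_force: [0.8, 0.6, -0.3]
finger_gap: 51.1
turn [0.0005 0.0003 0.0035] deg 0.3 shift [-0.0065 -0.1446 -0.0074] mm 72.4  j7 1.62
```

```bash
python3 -m jog '[0,0,0,0,-0.08,0,0.6, 0,0,0,0,-0.13,0,0.6, 0,0,0,0,-0.14,0,0.6, 0,0,0,0,-0.14,0,0.6]';python3 - <<'E'
from h import *
shot("wrist","w5"); im,cp=load("w5"); view(im,"w5a",(200,60,440,270),3.3)
print(sensors.read_state()["ee_pos"])
E
```

```text
t: 8.55
ee_pos: [517.0, -156.6, 336.0]
tcp_rot: [0.057, 0.998, 0.0, -0.0]
contact_force: [0.3, 0.7, 0.2]
finger_gap: 51.1
[ 517.24730064 -155.43611303  335.92678018]
```

View pics/w5.png

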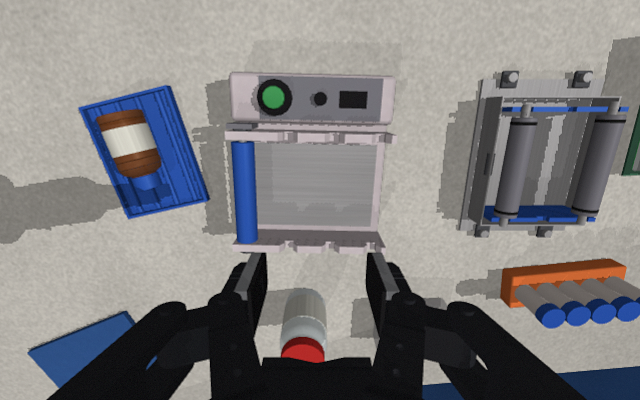

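View pics/w5a.png

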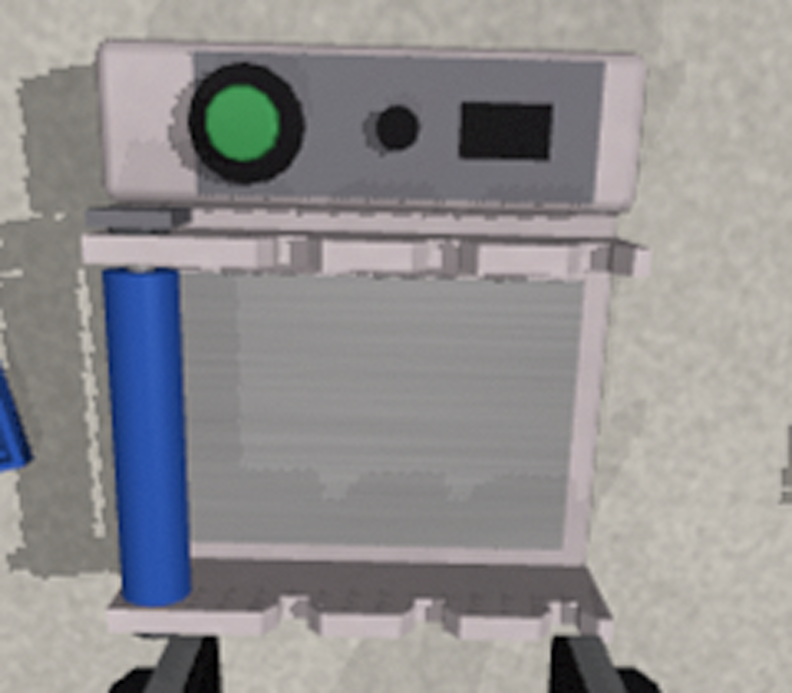

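Run:
```python
from h import *
im,cp=load("w5")
P=np.array([[-78,-102,91],[-78,102,91],[-68,-102,91],[-68,102,91],[68,-102,91],[78,-102,91],[78,102,91],[-65,-84,94],[65,-84,94]])
u=np.array([(83,234),(648,247),(83,264),(643,275),(108,607),(111,632),(607,636),(143,269),(156,604)])/3.3+[200,60]
x,r=fit(P,[(range(9),u,cp)],[540,-164,-.117]);print(x,r.round(2))
# mouth centres at z=91: slots, outer/inner
m=np.array([(299,243),(459,250),(295,612),(429,612)])/3.3+[200,60]
print(inv2(x,unproj(m,91,cp)).round(1))
b=np.array([(243,122)])/3.3+[200,60];print(unproj(b,72,cp),inv2(x,unproj(b,72,cp)))
im,cp=load("w1")
tp=eyes.camera_params("top")
u=np.array([(120,365),(402,392),(395,605),(93,575)])/5.+[350,90]
```

```text
[ 5.41410891e+02 -1.67780192e+02 -1.33770461e-01] [[-0.39  0.13]
 [ 0.82 -0.35]
 [ 0.22 -0.32]
 [ 1.48 -0.26]
 [ 0.02  0.12]
 [-0.41 -0.62]
 [ 1.48  0.81]
 [-3.28  1.29]
 [-1.57  0.15]]
[[-76.5 -24.3]
 [-75.2  33.2]
 [ 68.6 -26.8]
 [ 67.5  27.2]]
[[ 418.65447042 -197.61623619   72.        ]] [[-117.68043448  -45.94174266]]
```

Run:
```python
from h import *
im,cp=load("w5"); view(im,"w5b",(220,115,320,155),8);view(im,"w5c",(300,115,400,155),8); view(im,"w5d",(220,230,400,260),4.4)
a=[cv2.imread(f"pics/w5{k}.png") for k in "bcd"]
w=max(i.shape[1] for i in a); cv2.imwrite("pics/w5e.png",np.vstack([cv2.copyMakeBorder(cv2.resize(i,(800,int(i.shape[0]*800/i.shape[1]))),0,6,0,0,0) for i in a])[:800]); print([i.shape for i in a])
```

```text
[(320, 800, 3), (320, 800, 3), (132, 792, 3)]
```

View pics/w5b.png

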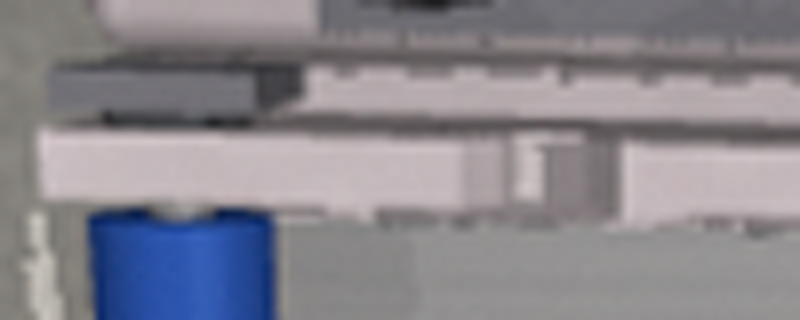

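View pics/w5c.png

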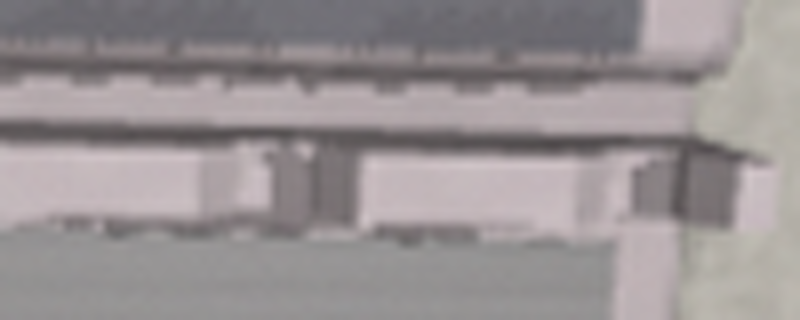

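View pics/w5d.png

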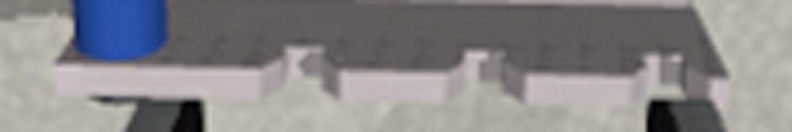

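Run:
```python
from h import *
im,cp=load("w5")
ys=[-102,-40,-16,16,40,72,96,102]
P=[[-73,y,91] for y in ys]+[[73,y,91] for y in ys]
P+= [[-65,-84,94]]
b=lambda u,v:(220+u/8,115+v/8); c=lambda u,v:(300+u/8,115+v/8); d=lambda u,v:(220+u/4.4,230+v/4.4)
u=[b(40,162),b(463,168),b(620,174),c(200,184),c(360,190),c(580,195),c(738,197),c(773,198), d(58,80),d(265,81),d(340,83),d(448,84),d(524,86),d(632,86),d(688,90),d(727,92),b(183,215)]
x,r=fit(P,[(range(len(P)),np.array(u),cp)],[540,-164,-.117]);print(x);print(r.round(2))
print(pose2(x,[[0,-28,80],[0,28,80],[0,84,80],[-117,-46,72]]))
```

```text
[ 5.41767040e+02 -1.67631388e+02 -1.39406306e-01]
[[ 0.57 -0.07]
 [ 0.03  0.53]
 [ 0.62  0.3 ]
 [ 0.04 -0.26]
 [ 0.2  -0.49]
 [-0.45 -0.43]
 [-0.09 -0.16]
 [ 0.56 -0.16]
 [-0.37 -0.86]
 [-0.86 -0.04]
 [ 0.08 -0.09]
 [-0.51  0.23]
 [ 0.16  0.18]
 [-0.49  0.72]
 [ 4.69  0.21]
 [ 0.3  -0.14]
 [-2.35  0.82]]
[[ 537.87629419 -195.35975024   80.        ]
 [ 545.65778563 -139.90302485   80.        ]
 [ 553.43927707  -84.44629946   80.        ]
 [ 419.51015639 -196.92736735   72.        ]]
```

Run:
```python
from h import *
p=pose2(BOX,[[1.5,-54,150]])[0]; print(p)
plan(p,yaw=BOX[2]+np.pi/2)
```

```text
[540.63995793 102.88929475 150.        ]
turn [ 0.0008 -0.0003  0.0027] deg 0.3 shift [0.011  0.5182 0.3725] mm 319.1  j7 1.76
```

```bash
python3 -m jog '[0,0,0,0.011,0.518,0.37,0.6, 0,0,0,0.011,0.518,0.37,0.6, 0,0,0,0.011,0.518,0.37,0.6, 0,0,0,0.011,0.518,0.37,0.6, 0,0,0,0.011,0.518,0.37,0.6]'
python3 - <<'E'
from h import *
p=pose2(BOX,[[1.5,-54,150]])[0]
plan(p,yaw=BOX[2]+np.pi/2)
E
```

```text
t: 9.1
ee_pos: [535.1, 49.8, 189.9]
tcp_rot: [0.055, 0.998, 0.001, 0.0]
contact_force: [0.6, -0.5, 1.0]
finger_gap: 51.0
turn [0.0012 0.     0.0038] deg 0.4 shift [0.0007 0.1066 0.0799] mm 66.6  j7 1.41
```

```bash
python3 -m jog '[0,0,0,0.001,0.07,0.05,0.6, 0,0,0,0.001,0.1,0.075,0.6, 0,0,0,0.001,0.1,0.08,0.6, 0,0,0,0.001,0.1,0.08,0.6]'
python3 - <<'E'
from h import *
p=pose2(BOX,[[1.5,-54,71]])[0]
plan(p,yaw=BOX[2]+np.pi/2)
shot("wrist","w6")
E
```

```text
t: 9.5
ee_pos: [540.8, 93.9, 151.2]
tcp_rot: [0.057, 0.998, -0.0, 0.0]
contact_force: [0.2, 0.2, 0.0]
finger_gap: 51.6
turn [-0.0006  0.0001  0.001 ] deg 0.1 shift [0.0023 0.0181 0.1604] mm 80.7  j7 1.35
```

View pics/w6.png

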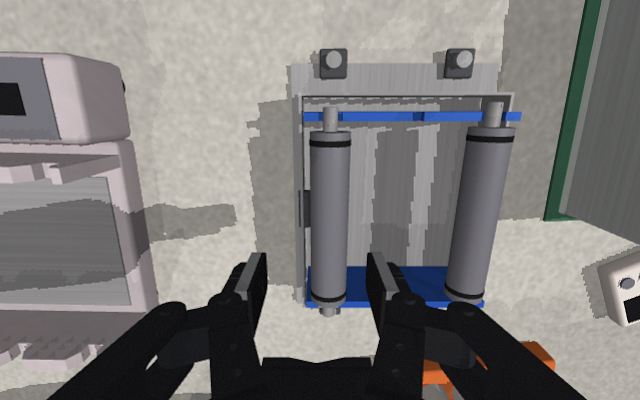

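Run:
```python
from h import *
im,cp=load("w6")
P=unproj([(330,143),(328,300),(490,135),(465,296)],76,cp); print(P,(P[0]+P[1])/2,(P[2]+P[3])/2,np.linalg.norm(P[1]-P[0]),inv2(BOX,P))
```

```text
[[483.83575549 108.26319236  76.        ]
 [600.62053044  94.9033816   76.        ]
 [490.53043481 209.95334975  76.        ]
 [608.91787358 198.24720736  76.        ]] [542.22814297 101.58328698  76.        ] [549.72415419 204.10027856  76.        ] 117.5464512650093 [[-55.54442717 -55.23673729]
 [ 62.00176533 -54.99009115]
 [-60.66436059  46.54485791]
 [ 58.28232946  48.61955138]]
```

```bash
python3 -m jog '[0,0,0,0,0.018,0,0.6, 0,0,0,0,0.018,0.08,0.6, 0,0,0,0,0.018,0.13,0.6, 0,0,0,0,0.018,0.16,0.6, 0,0,0,0,0.018,0.16,0.6]'; python3 -m jog '[0,0,0,0,0,0,0.6]'
python3 - <<'E'
from h import *
shot("wrist","w7")
E
```

```text
t: 10.05
ee_pos: [540.8, 102.3, 70.0]
tcp_rot: [0.058, 0.998, -0.0, -0.001]
contact_force: [-0.7, 0.5, 0.3]
finger_gap: 51.7
t: 10.15
ee_pos: [542.7, 102.8, 72.1]
tcp_rot: [0.058, 0.998, 0.0, 0.001]
contact_force: [0.6, 0.1, 0.6]
finger_gap: 51.4
```

View pics/w7.png

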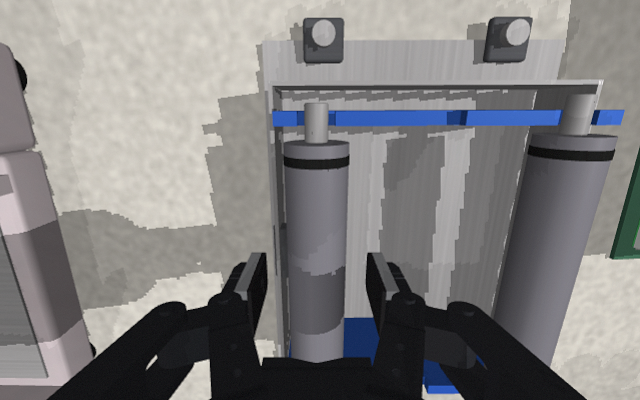

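Straddling roller A, centred. Close and lift.

```bash
python3 -m jog '[0,0,0,0,0,0,0, 0,0,0,0,0,0,0, 0,0,0,0,0,0,0, 0,0,0,0,0,0,0, 0,0,0,0,0,0,0]'; python3 -m jog '[0,0,0,0,0,-0.02,0, 0,0,0,0,0,-0.06,0, 0,0,0,0,0,-0.11,0, 0,0,0,0,0,-0.16,0, 0,0,0,0,0,-0.2,0]'
python3 - <<'E'
from h import *
shot("wrist","w8"); print(sensors.read_state()["ee_pos"])
E
```

```text
t: 10.7
ee_pos: [542.9, 104.0, 72.4]
tcp_rot: [0.057, 0.998, 0.001, 0.001]
contact_force: [-0.8, -0.3, 7.1]
finger_gap: 26.6
t: 11.2
ee_pos: [541.6, 103.0, 172.5]
tcp_rot: [0.058, 0.998, 0.0, 0.0]
contact_force: [0.1, 0.7, -2.0]
finger_gap: 26.1
[543.640932   103.35645194 175.59927945]
```

View pics/w8.png

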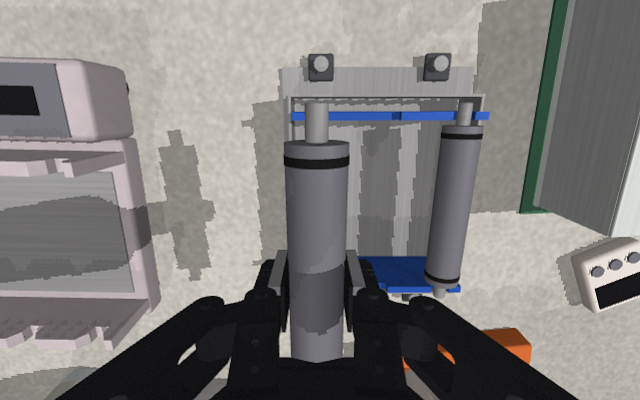

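Run:
```python
from h import *
T=[]
for i in range(4):
    s=sensors.read_state(); cp=eyes.camera_params("wrist")
    W=np.eye(4); W[:3,:3]=R.from_quat(s["tcp_rot"]).as_matrix(); W[:3,3]=s["ee_pos"]
    T.append(cp["view"]@W); print(s["ee_pos"].round(1), T[-1][:3,3].round(2), R.from_matrix(T[-1][:3,:3]).as_rotvec().round(4))
    eyes.camera("wrist")
M=np.mean(T,0); np.save("cam_tool.npy",M)
# ray intersection in tool frame with plane tool z = -5 (top line of roller)
_,cp=load("w8"); c2=dict(cp); c2["view"]=M
for z in (-3,-5,-7): print(unproj([(316,161),(316.5,161)],z,c2)[0])
```

```text
[543.6 103.4 175.6] [  1.04  37.78 140.22] [ 0.2431  0.2432 -1.5576]
[543.5 103.4 173.9] [  1.02  37.8  140.21] [ 0.2431  0.2431 -1.5576]
[542.3 103.3 172.1] [  1.01  37.82 140.2 ] [ 0.2431  0.2431 -1.5576]
[541.2 103.2 170.7] [  1.01  37.8  140.22] [ 0.2432  0.2431 -1.5574]
[59.35016778 -1.05883694 -3.        ]
[59.67601097 -1.05774949 -5.        ]
[60.00185416 -1.05666205 -7.        ]
```

```bash
cat >> h.py <<'E'
BED=np.array([541.8,-167.6,-0.139])
E
python3 - <<'E'
from h import *
p=pose2(BED,[[1,-28,180]])[0]
plan(p,yaw=BED[2]+np.pi/2); print(sensors.read_state()["ee_pos"])
E
```

```text
turn [-0.0004 -0.0013  0.0153] deg 1.4 shift [-0.0649 -0.5937 -0.0199] mm 298.8  j7 1.32
[540.67002001 103.13992765 169.92266445]
```

```bash
python3 -m jog '[0,0,0,0,-0.04,-0.02,0, 0,0,0.005,-0.015,-0.11,-0.02,0, 0,0,0.01,-0.025,-0.19,-0.02,0, 0,0,0.015,-0.035,-0.27,-0.02,0, 0,0,0.015,-0.045,-0.35,-0.02,0]'; python3 -m jog '[0,0,0,-0.012,-0.08,0,0, 0,0,0,-0.017,-0.15,0,0, 0,0,0,-0.02,-0.21,0,0, 0,0,0,-0.02,-0.235,0,0, 0,0,0,-0.02,-0.243,0,0]'; python3 -m jog '[0,0,0,0,0,0,0, 0,0,0,0,0,0,0]';python3 - <<'E'
from h import *
p=pose2(BED,[[1,-28,180]])[0]
plan(p,yaw=BED[2]+np.pi/2); print(sensors.read_state()["ee_pos"])
shot("wrist","w9")
E
```

```text
t: 11.95
ee_pos: [542.7, -75.9, 180.3]
tcp_rot: [0.07, 0.998, -0.0, -0.001]
contact_force: [0.0, -0.3, -1.4]
finger_gap: 26.0
t: 12.45
ee_pos: [535.7, -196.8, 180.5]
tcp_rot: [0.071, 0.997, -0.0, -0.001]
contact_force: [-0.4, 1.0, -1.1]
finger_gap: 26.1
t: 12.65
ee_pos: [537.4, -192.7, 180.6]
tcp_rot: [0.068, 0.998, 0.001, -0.0]
contact_force: [-0.2, -0.2, -2.2]
finger_gap: 26.0
turn [ 0.001  -0.0005  0.002 ] deg 0.2 shift [-0.0037 -0.0052  0.0012] mm 3.2  j7 1.89
[ 537.44521934 -192.65887246  180.60531892]
```

View pics/w9.png

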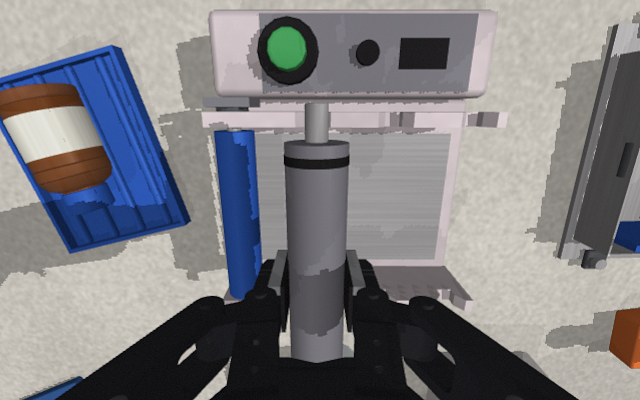

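Run:
```python
from h import *
im,cp=load("w9"); view(im,"w9a",(195,95,295,145),8);view(im,"w9b",(340,95,520,145),4.4)
ys=[-102,-40,-16,16,40,72,96,102]
print(proj(pose2(BED,[[-73,y,91] for y in ys]),cp).round(1)); print(proj(pose2(BED,[[-65,-84,94],[65,-84,94],[73,102,91],[78,102,91]]),cp).round(1))
```

```text
[[204.  119.3]
 [296.1 119.6]
 [331.7 119.7]
 [379.2 119.8]
 [414.8 119.9]
 [462.2 120.1]
 [497.8 120.1]
 [506.7 120.2]]
[[230.5 131.9]
 [244.1 298.3]
 [472.1 304.9]
 [471.1 310. ]]
```

View pics/w9a.png

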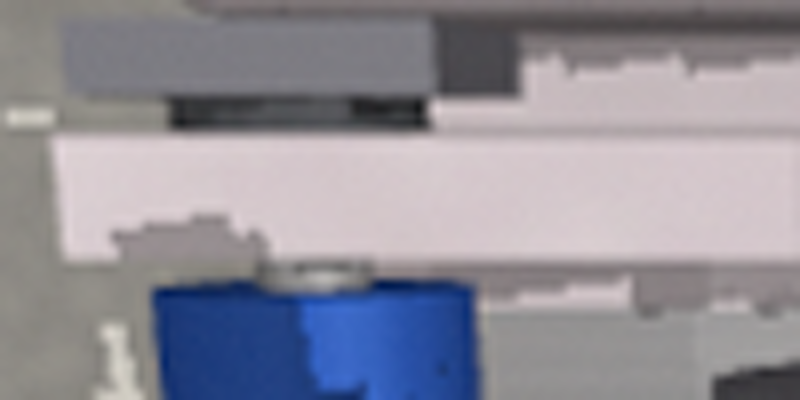

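View pics/w9b.png

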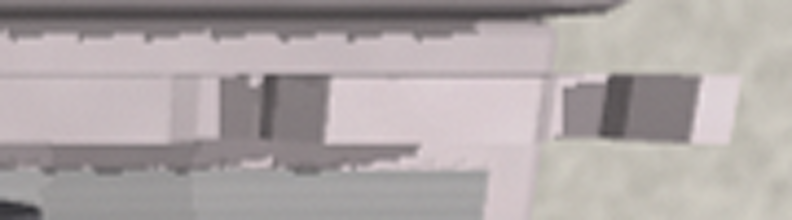

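Run:
```python
from h import *
p=pose2(BED,[[1,-27.5,112]])[0]
plan(p,yaw=BED[2]+np.pi/2); print(sensors.read_state()["ee_pos"])
```

```text
turn [ 0.0008 -0.0003  0.0023] deg 0.2 shift [-0.0035 -0.0045  0.1374] mm 68.8  j7 1.89
[ 537.59305479 -192.59705955  180.71694289]
```

```bash
python3 -m jog '[0,0,0.002,-0.0035,-0.0045,0.04,0, 0,0,0.002,-0.0035,-0.0045,0.08,0, 0,0,0.002,-0.0035,-0.0045,0.12,0, 0,0,0.002,-0.0035,-0.0045,0.137,0, 0,0,0.002,-0.0035,-0.0045,0.137,0]'; python3 -m jog '[0,0,0,0,0,0,0, 0,0,0,0,0,0,0]'
python3 - <<'E'
from h import *
p=pose2(BED,[[1,-27.5,90]])[0]
plan(p,yaw=BED[2]+np.pi/2); print(sensors.read_state()["ee_pos"])
shot("wrist","w10")
E
```

```text
t: 13.2
ee_pos: [538.0, -195.7, 111.3]
tcp_rot: [0.07, 0.998, 0.001, -0.001]
contact_force: [1.0, -0.5, -2.4]
finger_gap: 26.1
t: 13.4
ee_pos: [539.5, -197.4, 113.6]
tcp_rot: [0.071, 0.998, -0.0, 0.001]
contact_force: [-0.1, -0.1, -2.1]
finger_gap: 25.8
turn [-0.      0.0014 -0.0015] deg 0.2 shift [0.0018 0.0046 0.0472] mm 23.7  j7 1.93
[ 539.50038864 -197.39017655  113.61765543]
```

View pics/w10.png

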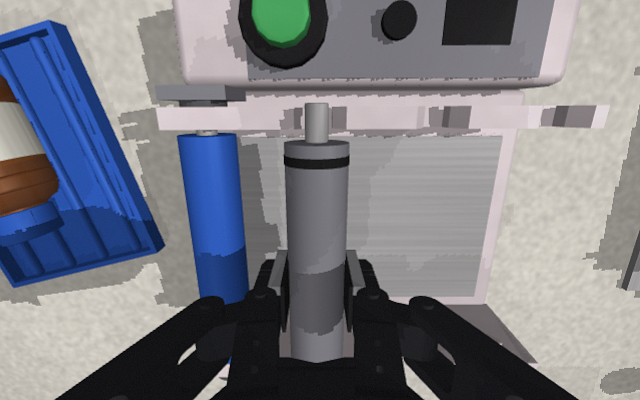

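```bash
python3 -m jog '[0,0,0,0.001,0.0035,0.008,0, 0,0,0,0.0015,0.004,0.016,0, 0,0,0,0.0015,0.004,0.024,0, 0,0,0,0.0015,0.004,0.032,0, 0,0,0,0.0015,0.004,0.038,0]';python3 -m jog '[0,0,0,0,0,0.005,0, 0,0,0,0,0,0.007,0, 0,0,0,0,0,0.007,0]'
```

```text
t: 13.95
ee_pos: [537.9, -195.2, 92.9]
tcp_rot: [0.071, 0.997, 0.0, -0.0]
contact_force: [0.2, 0.7, -1.9]
finger_gap: 26.0
t: 14.25
ee_pos: [538.0, -195.3, 90.6]
tcp_rot: [0.071, 0.997, 0.0, -0.0]
contact_force: [-1.8, 1.6, 3.9]
finger_gap: 25.8
```

```bash
python3 -m jog '[0,0,0,0,0,0,0.5, 0,0,0,0,0,0,0.5, 0,0,0,0,0,0,0.5]';python3 -m jog '[0,0,0,0,0,-0.03,0.5, 0,0,0,0,0,-0.1,0.5, 0,0,0,0,0,-0.18,0.5, 0,0,0,0,0,-0.2,0.5, 0,0,0,0,0,-0.2,0.5]'
python3 - <<'E'
from h import *
shot("wrist","w11"); print(sensors.read_state()["ee_pos"])
E
```

```text
t: 14.55
ee_pos: [538.4, -195.3, 90.0]
tcp_rot: [0.071, 0.997, -0.0, 0.0]
contact_force: [-0.2, 0.4, -0.1]
finger_gap: 42.5
t: 15.05
ee_pos: [539.6, -195.9, 192.8]
tcp_rot: [0.071, 0.997, -0.0, 0.003]
contact_force: [-0.8, 0.8, -0.2]
finger_gap: 42.3
[ 538.40626829 -195.21671146  190.86466843]
```

View pics/w11.png

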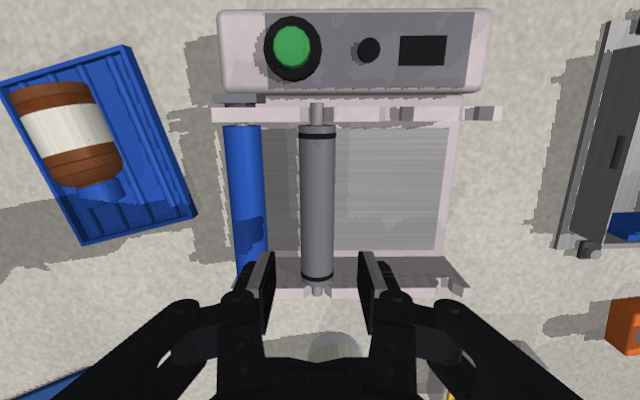

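Run:
```python
from h import *
im,cp=load("w11"); P=unproj([(318.2,135.5),(317,278.5)],94,cp); print(inv2(BED,P),np.linalg.norm(P[0]-P[1]))
view(im,"w11a",(200,90,520,310),2.5)
p=pose2(BOX,[[-1,54,180]])[0]; print(p)
plan(p,yaw=BOX[2]+np.pi/2)
```

```text
[[-58.71678903 -27.70242119]
 [ 57.57609415 -28.83729966]] 116.29842056763265
[550.65668184 210.45283524 180.        ]
turn [ 0.0002  0.0012 -0.0163] deg 1.5 shift [0.0903 0.8067 0.0218] mm 406.0  j7 1.88
```

View pics/w11a.png

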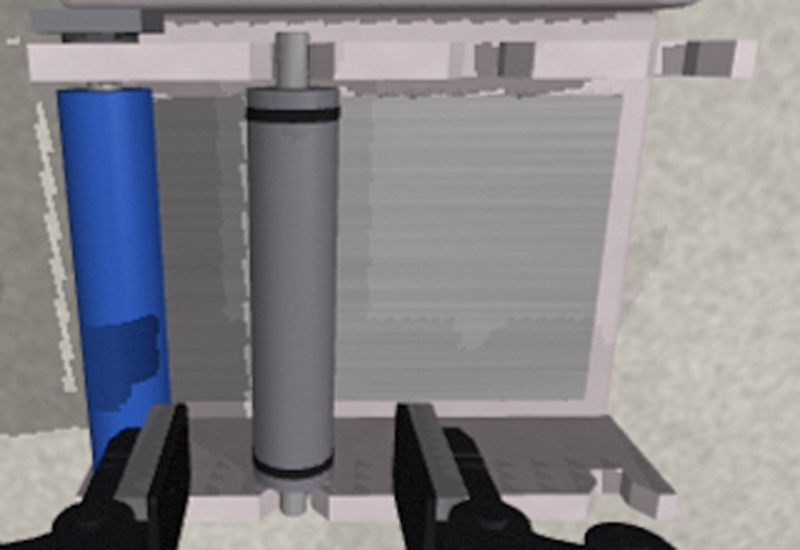

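```bash
python3 -m jog '[0,0,-0.016,0.09,0.806,0.01,0.6, 0,0,-0.016,0.09,0.806,0.01,0.6, 0,0,-0.016,0.09,0.806,0.01,0.6, 0,0,-0.016,0.09,0.806,0.01,0.6, 0,0,-0.016,0.09,0.806,0.01,0.6]'
python3 - <<'E'
from h import *
p=pose2(BOX,[[-1,54,180]])[0]
plan(p,yaw=BOX[2]+np.pi/2)
E
```

```text
t: 15.6
ee_pos: [544.2, 56.5, 185.2]
tcp_rot: [0.058, 0.998, -0.0, -0.002]
contact_force: [0.5, 0.4, -0.0]
finger_gap: 51.3
turn [-0.0006 -0.0019 -0.0003] deg 0.2 shift [0.0229 0.3072 0.0101] mm 154.1  j7 1.4
```

```bash
python3 -m jog '[0,0,0,0.007,0.1,0.01,0.6, 0,0,0,0.014,0.19,0.02,0.6, 0,0,0,0.02,0.26,0.05,0.6, 0,0,0,0.023,0.295,0.07,0.6, 0,0,0,0.023,0.303,0.08,0.6]'; python3 -m jog '[0,0,0,0,0,0,0.6, 0,0,0,0,0,0,0.6]'
python3 - <<'E'
from h import *
p=pose2(BOX,[[-1,54,72]])[0]; print(p)
plan(p,yaw=BOX[2]+np.pi/2)
shot("wrist","w12"); print(sensors.read_state()["ee_pos"])
E
```

```text
t: 16.1
ee_pos: [550.0, 208.2, 144.3]
tcp_rot: [0.056, 0.998, -0.001, -0.002]
contact_force: [-0.7, -0.8, 0.3]
finger_gap: 51.1
t: 16.3
ee_pos: [552.4, 203.3, 146.9]
tcp_rot: [0.06, 0.998, -0.001, -0.0]
contact_force: [-0.0, -0.3, -0.2]
finger_gap: 50.9
[550.65668184 210.45283524  72.        ]
turn [-0.0011  0.0001 -0.0028] deg 0.3 shift [0.0051 0.014  0.1498] mm 75.3  j7 1.17
[552.62971093 203.4503492  147.36471394]
```

View pics/w12.png

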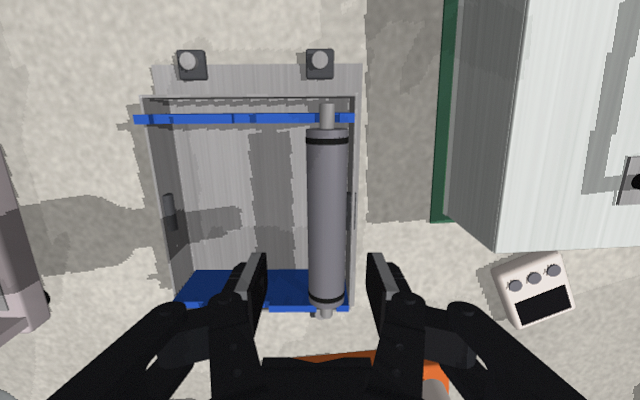

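Run:
```python
from h import *
im,cp=load("w12")
P=unproj([(328,140.5),(325.5,300.5)],76,cp); c=(P[0]+P[1])/2; print(P,c,inv2(BOX,P)); 
plan([c[0],c[1]+.8,72],yaw=BOX[2]+np.pi/2)
```

```text
[[493.40719767 216.81328391  76.        ]
 [609.47685242 202.24966134  76.        ]] [551.44202505 209.53147262  76.        ] [[-58.60089985  53.69164677]
 [ 58.37430759  52.65980324]]
turn [-0.0006  0.0005 -0.003 ] deg 0.3 shift [0.0041 0.0135 0.1507] mm 75.7  j7 1.17
```

```bash
python3 -m jog '[0,0,-0.003,0.004,0.0135,0,0.6, 0,0,-0.003,0.004,0.0135,0.08,0.6, 0,0,-0.003,0.004,0.0135,0.13,0.6, 0,0,-0.003,0.004,0.0135,0.15,0.6, 0,0,-0.003,0.004,0.0135,0.15,0.6]'; python3 -m jog '[0,0,0,0,0,0,0.6, 0,0,0,0,0,0,0.6]'; python3 -m jog '[0,0,0,0,0,0,0, 0,0,0,0,0,0,0, 0,0,0,0,0,0,0, 0,0,0,0,0,0,0, 0,0,0,0,0,0,0]'
```

```text
t: 16.85
ee_pos: [550.0, 212.8, 71.1]
tcp_rot: [0.056, 0.998, -0.001, -0.001]
contact_force: [-0.1, -0.1, 0.1]
finger_gap: 51.4
t: 17.05
ee_pos: [552.0, 213.7, 73.6]
tcp_rot: [0.056, 0.998, 0.001, 0.001]
contact_force: [0.2, 0.0, 0.9]
finger_gap: 51.1
t: 17.55
ee_pos: [551.5, 213.8, 73.1]
tcp_rot: [0.056, 0.998, 0.001, 0.001]
contact_force: [0.0, -1.1, 5.4]
finger_gap: 25.6
```

```bash
python3 -m jog '[0,0,0,0,0,-0.02,0, 0,0,0,0,0,-0.06,0, 0,0,0,0,0,-0.11,0, 0,0,0,0,0,-0.16,0, 0,0,0,0,0,-0.2,0]';python3 -m jog '[0,0,0,0,0,0,0, 0,0,0,0,0,0,0]'
python3 - <<'E'
from h import *
shot("wrist","w13"); print(sensors.read_state()["ee_pos"])
p=pose2(BED,[[1,28.5,180]])[0]
plan(p,yaw=BED[2]+np.pi/2)
E
```

```text
t: 18.05
ee_pos: [550.6, 213.3, 173.3]
tcp_rot: [0.056, 0.998, 0.0, 0.0]
contact_force: [1.1, -0.0, -1.3]
finger_gap: 26.2
t: 18.25
ee_pos: [550.2, 213.3, 171.5]
tcp_rot: [0.056, 0.998, -0.0, -0.0]
contact_force: [-0.0, 0.4, -3.4]
finger_gap: 25.8
[549.67625761 213.14482328 170.71492244]
turn [-0.0007 -0.0012  0.0174] deg 1.6 shift [-0.0727 -0.7016 -0.018 ] mm 352.8  j7 1.15
```

View pics/w13.png

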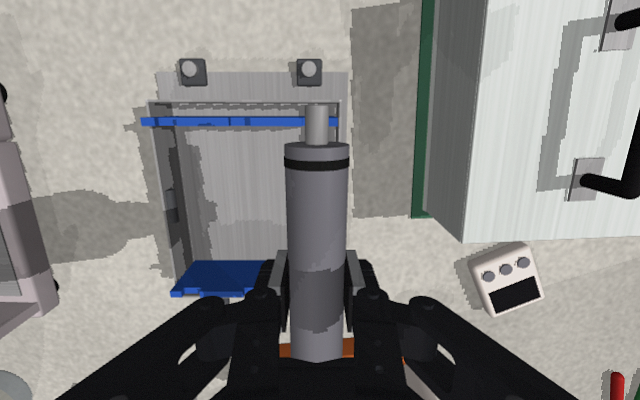

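```bash
python3 -m jog '[0,0,0.003,-0.004,-0.04,-0.02,0, 0,0,0.008,-0.012,-0.12,-0.02,0, 0,0,0.012,-0.022,-0.21,-0.02,0, 0,0,0.017,-0.032,-0.3,-0.02,0, 0,0,0.017,-0.042,-0.39,-0.02,0]'; python3 -m jog '[0,0,0,-0.01,-0.09,0,0, 0,0,0,-0.019,-0.18,0,0, 0,0,0,-0.026,-0.25,0,0, 0,0,0,-0.03,-0.295,0,0, 0,0,0,-0.031,-0.31,0,0]'; python3 -m jog '[0,0,0,0,0,0,0, 0,0,0,0,0,0,0, 0,0,0,0,0,0,0]';python3 - <<'E'
from h import *
p=pose2(BED,[[1,28.5,112]])[0]
plan(p,yaw=BED[2]+np.pi/2); print(sensors.read_state()["ee_pos"])
E
```

```text
t: 18.8
ee_pos: [548.6, 14.2, 181.2]
tcp_rot: [0.07, 0.998, -0.0, -0.001]
contact_force: [0.5, -0.2, -1.8]
finger_gap: 26.1
t: 19.3
ee_pos: [541.7, -143.1, 181.4]
tcp_rot: [0.073, 0.997, -0.001, -0.001]
contact_force: [-0.9, 0.5, -1.6]
finger_gap: 26.0
t: 19.6
ee_pos: [544.0, -136.2, 181.6]
tcp_rot: [0.068, 0.998, 0.001, -0.0]
contact_force: [0.6, 0.9, -2.0]
finger_gap: 25.9
turn [ 0.0007 -0.0004  0.0023] deg 0.2 shift [-0.0065 -0.006   0.1392] mm 69.7  j7 1.78
[ 543.98121174 -136.20612289  181.59019229]
```

```bash
python3 -m jog '[0,0,0.002,-0.006,-0.006,0.04,0, 0,0,0.002,-0.006,-0.006,0.08,0, 0,0,0.002,-0.006,-0.006,0.12,0, 0,0,0.002,-0.006,-0.006,0.138,0, 0,0,0.002,-0.006,-0.006,0.138,0]'; python3 -m jog '[0,0,0,0,0,0,0, 0,0,0,0,0,0,0]'
python3 - <<'E'
from h import *
p=pose2(BED,[[1,28.5,90]])[0]
plan(p,yaw=BED[2]+np.pi/2); print(sensors.read_state()["ee_pos"])
shot("wrist","w14")
E
```

```text
t: 20.1
ee_pos: [545.6, -140.3, 111.6]
tcp_rot: [0.07, 0.998, 0.0, -0.001]
contact_force: [-0.7, 0.4, -1.5]
finger_gap: 25.8
t: 20.3
ee_pos: [547.3, -141.7, 114.0]
tcp_rot: [0.071, 0.998, 0.0, 0.001]
contact_force: [0.6, 0.5, -1.7]
finger_gap: 25.7
turn [ 0.0001  0.0014 -0.0014] deg 0.2 shift [0.0018 0.0043 0.048 ] mm 24.1  j7 1.83
[ 547.25822385 -141.74345441  114.01156818]
```

View pics/w14.png

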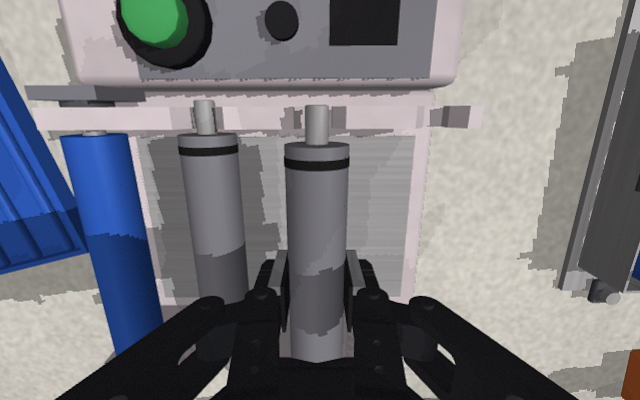

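```bash
python3 -m jog '[0,0,0,0.001,0.0035,0.008,0, 0,0,0,0.0015,0.004,0.016,0, 0,0,0,0.0015,0.004,0.024,0, 0,0,0,0.0015,0.004,0.032,0, 0,0,0,0.0015,0.004,0.039,0]';python3 -m jog '[0,0,0,0,0,0.005,0, 0,0,0,0,0,0.007,0, 0,0,0,0,0,0.007,0]'
```

```text
t: 20.85
ee_pos: [545.7, -139.7, 92.9]
tcp_rot: [0.071, 0.997, 0.0, -0.0]
contact_force: [0.2, 0.6, -2.2]
finger_gap: 25.9
t: 21.15
ee_pos: [545.7, -139.7, 91.2]
tcp_rot: [0.071, 0.997, 0.001, -0.0]
contact_force: [-3.3, 1.4, 8.9]
finger_gap: 25.7
```

```bash
python3 -m jog '[0,0,0,0,0,0,0.5, 0,0,0,0,0,0,0.5, 0,0,0,0,0,0,0.5]';python3 -m jog '[0,0,0,0,0,-0.03,0.5, 0,0,0,0,0,-0.1,0.5, 0,0,0,0,0,-0.2,0.5, 0,0,0,0,0,-0.28,0.5, 0,0,0,0,0,-0.3,0.5]'; python3 -m jog '[0,0,0,0,0,0,1,0,0,0,0,0,0,1]'
python3 - <<'E'
from h import *
shot("wrist","w15"); print(sensors.read_state()["ee_pos"])
shot("top","t15",(350,90,510,240),5)
E
```

```text
t: 21.45
ee_pos: [546.1, -139.8, 89.9]
tcp_rot: [0.071, 0.997, -0.0, 0.0]
contact_force: [-0.8, 0.7, -0.4]
finger_gap: 42.5
t: 21.95
ee_pos: [548.6, -141.0, 246.2]
tcp_rot: [0.071, 0.997, -0.0, 0.005]
contact_force: [0.4, -0.8, -0.4]
finger_gap: 43.0
t: 22.15
ee_pos: [545.1, -139.4, 239.1]
tcp_rot: [0.071, 0.997, 0.0, -0.001]
contact_force: [0.3, 0.8, -0.6]
finger_gap: 70.3
[ 544.73848052 -139.25010752  238.32959347]
```

View pics/w15.png

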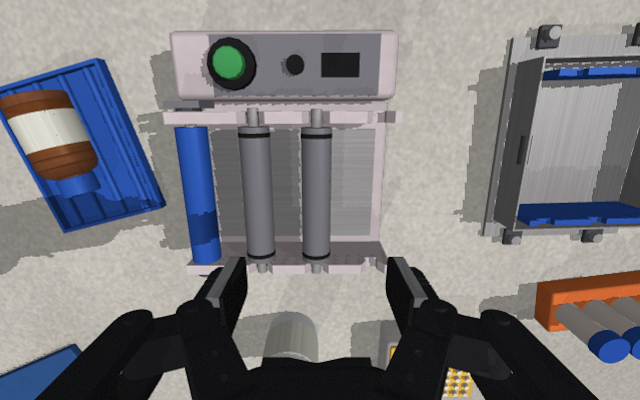

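View pics/t15.png

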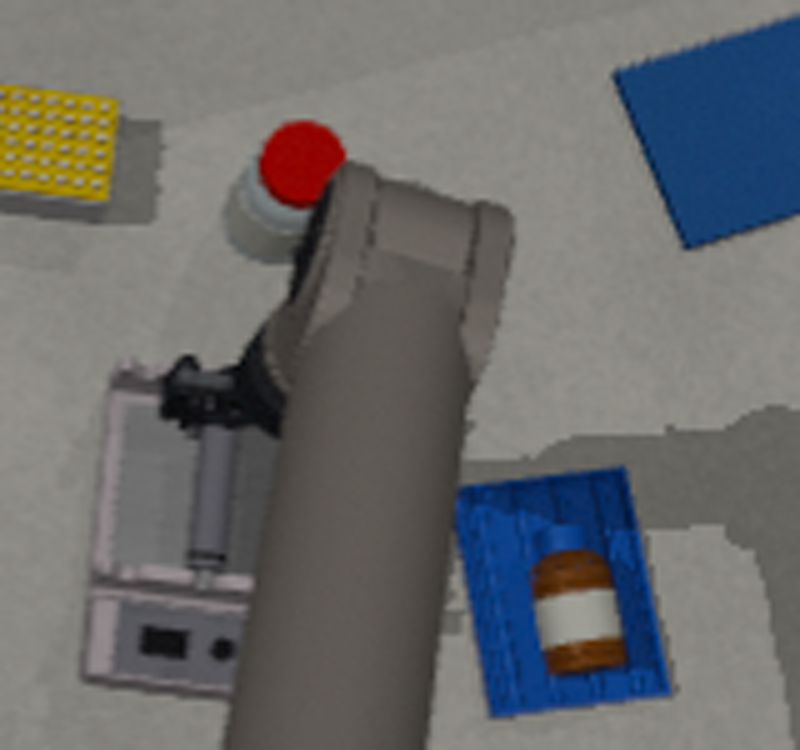

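Run:
```python
from h import *
im,cp=load("w15"); P=unproj([(317,134.5),(316,257),(254.5,135.5),(261,258)],94,cp); print(inv2(BED,P).round(1))
plan([470,-395,300],yaw=0.11+np.pi/2)
```

```text
[[-59.   28.3]
 [ 58.2  27.1]
 [-58.3 -25.6]
 [ 59.1 -26.9]]
turn [ 0.0003 -0.0023 -0.1602] deg 14.4 shift [ 0.0761 -0.5274 -0.1236] mm 273.5  j7 1.75
```

```bash
python3 -m jog '[0,0,-0.16,0.076,-0.527,-0.12,1, 0,0,-0.16,0.076,-0.527,-0.12,1, 0,0,-0.16,0.076,-0.527,-0.12,1, 0,0,-0.16,0.076,-0.527,-0.12,1, 0,0,-0.16,0.076,-0.527,-0.12,1]'; python3 -m jog '[0,0,0,0,0,0,1, 0,0,0,0,0,0,1, 0,0,0,0,0,0,1]';python3 - <<'E'
from h import *
print(sensors.read_state()["ee_pos"]); shot("wrist","w16")
plan([470,-395,300],yaw=0.11+np.pi/2)
E
```

```text
t: 22.75
ee_pos: [476.6, -372.8, 292.9]
tcp_rot: [-0.055, 0.998, 0.001, -0.001]
contact_force: [0.9, 0.2, 0.2]
finger_gap: 85.7
t: 23.05
ee_pos: [478.3, -369.9, 292.6]
tcp_rot: [-0.056, 0.998, 0.001, -0.001]
contact_force: [-1.1, 0.1, -0.2]
finger_gap: 85.5
[ 478.29279984 -369.89510259  292.60852243]
turn [ 0.0016 -0.001   0.0015] deg 0.2 shift [ 0.0228 -0.0486 -0.0144] mm 27.8  j7 2.44
```

View pics/w16.png

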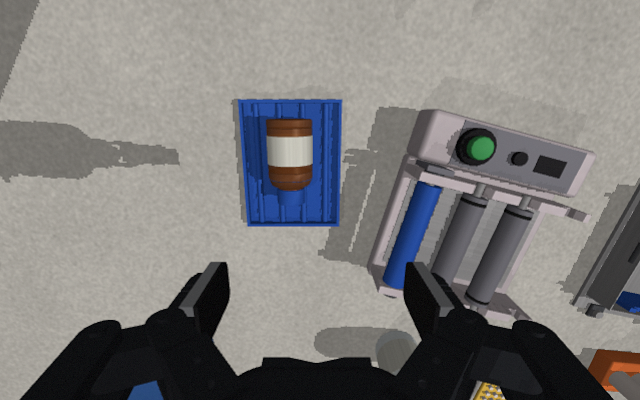

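Run:
```python
from h import *
im,cp=load("w16"); view(im,"w16a",(230,90,350,235),5)
```

```text
(no output)
```

View pics/w16a.png

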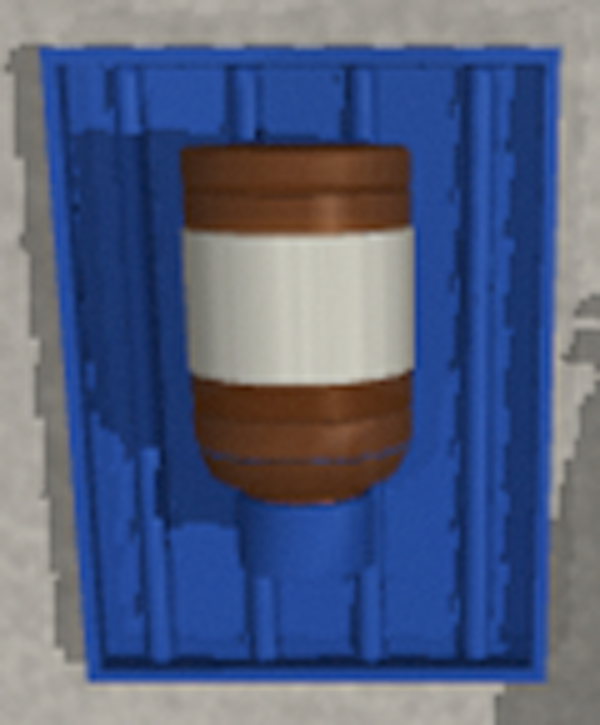

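Run:
```python
from h import *
_,cp=load("w16")
f=lambda u,v,z: unproj([(230+u/5,90+v/5)],z,cp)[0]
b=f(296,145,63); c=f(307,577,53); print(b,c,np.linalg.norm((b-c)[:2]))
# lateral edges at z=35ish tangents
for v,l,r in((170,182,410),(305,188,414),(440,198,410),(545,240,370)): 
    z=41 if v<500 else 39
    print(v,f((l+r)/2,v,z))
m=(b+c)/2; d=c-b; print(m,np.arctan2(d[1],d[0]))
ys=np.array([f(296,170,41),f(304,440,41)]);d=ys[1]-ys[0];print(np.arctan2(d[1],d[0]))
# tray corners, lip z 14
t=[f(42,50,14),f(560,50,14),f(545,680,14),f(90,680,14)]; print(np.array(t));
```

```text
[ 412.922087   -407.74929071   63.        ] [ 516.86708845 -397.07894189   53.        ] 104.49124207241469
170 [ 419.44084051 -409.01427681   41.        ]
305 [ 451.18346408 -405.12032895   41.        ]
440 [ 484.7367615 -401.5115341   41.       ]
545 [ 512.78053912 -399.00676556   39.        ]
[ 464.89458773 -402.4141163    58.        ] 0.10229547556052554
0.11440197948374478
[[ 398.95643837 -476.67744497   14.        ]
 [ 384.60727126 -347.86480771   14.        ]
 [ 552.63262874 -329.05067912   14.        ]
 [ 566.78054001 -457.55495747   14.        ]]
```

Run:
```python
from h import *
plan([453.1,-404,110],yaw=0.1115+np.pi/2)
```

```text
turn [ 0.0016 -0.001   0.0005] deg 0.2 shift [ 0.0578 -0.0636  0.3656] mm 187.8  j7 2.44
```

```bash
python3 -m jog '[0,0,0,0.05,-0.056,0,1, 0,0,0,0.057,-0.064,0.08,1, 0,0,0,0.057,-0.064,0.17,1, 0,0,0,0.057,-0.064,0.26,1, 0,0,0,0.057,-0.064,0.34,1]'; python3 -m jog '[0,0,0,0,0,0.02,1, 0,0,0,0,0,0.02,1, 0,0,0,0,0,0.02,1]';python3 - <<'E'
from h import *
print(sensors.read_state()["ee_pos"]); shot("wrist","w17")
plan([453.1,-404,43],yaw=0.1115+np.pi/2)
E
```

```text
t: 23.6
ee_pos: [453.7, -403.9, 121.6]
tcp_rot: [-0.056, 0.998, 0.001, -0.0]
contact_force: [0.3, -0.5, 0.6]
finger_gap: 85.8
t: 23.9
ee_pos: [454.5, -407.0, 116.1]
tcp_rot: [-0.055, 0.998, -0.001, 0.001]
contact_force: [0.2, -1.0, 1.3]
finger_gap: 85.4
[ 454.50911579 -407.00392685  116.08816523]
turn [-0.0018  0.002  -0.0007] deg 0.2 shift [0.0028 0.0076 0.1473] mm 73.8  j7 2.61
```

View pics/w17.png

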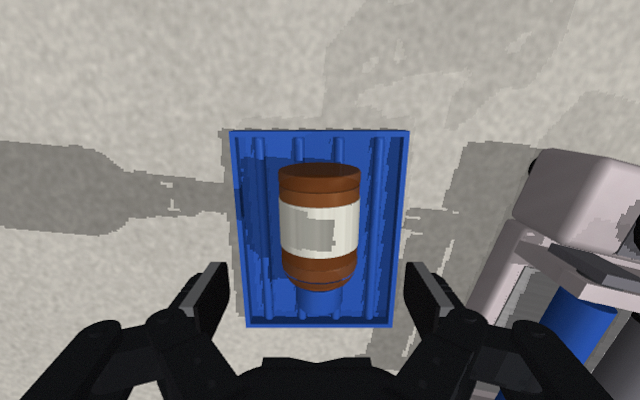

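```bash
python3 -m jog '[0,0,0,0.002,0.006,0.03,1, 0,0,0,0.002,0.006,0.07,1, 0,0,0,0.002,0.006,0.11,1, 0,0,0,0.002,0.006,0.14,1, 0,0,0,0.002,0.006,0.147,1]'; python3 -m jog '[0,0,0,0,0,0,1, 0,0,0,0,0,0,1]';python3 -m jog '[0,0,0,0,0,0,0, 0,0,0,0,0,0,0, 0,0,0,0,0,0,0, 0,0,0,0,0,0,0, 0,0,0,0,0,0,0]'
python3 - <<'E'
from h import *
print(sensors.read_state()["ee_pos"]); shot("wrist","w18")
E
```

```text
t: 24.45
ee_pos: [451.9, -403.5, 40.6]
tcp_rot: [-0.055, 0.998, 0.0, -0.0]
contact_force: [0.2, -0.1, 0.0]
finger_gap: 85.2
t: 24.65
ee_pos: [452.5, -404.4, 42.0]
tcp_rot: [-0.055, 0.999, -0.001, 0.001]
contact_force: [0.4, 0.8, 0.6]
finger_gap: 85.5
t: 25.15
ee_pos: [452.5, -405.6, 42.4]
tcp_rot: [-0.055, 0.999, -0.002, 0.001]
contact_force: [-0.1, -1.3, 5.4]
finger_gap: 53.6
[ 452.4759173  -405.55879792   42.44152452]
```

View pics/w18.png

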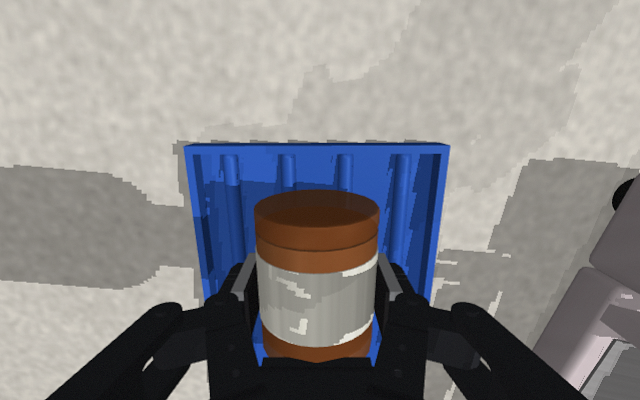

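```bash
python3 -m jog '[0,0,0,0,0,-0.03,0, 0,0,0,0,0,-0.09,0, 0,0,0,0,0,-0.16,0, 0,0,0,0,0,-0.23,0, 0,0,0,0,0,-0.29,0]'; python3 -m jog '[0,0,0,0,0,-0.01,0, 0,0,0,0,0,-0.01,0]'
python3 - <<'E'
from h import *
print(sensors.read_state()["ee_pos"]); shot("wrist","w19")
p=pose2(BED,[[-12.5,0.5,190]])[0]; print(p)
plan(p,yaw=BED[2]+np.pi/2)
E
```

```text
t: 25.7
ee_pos: [451.5, -403.3, 188.0]
tcp_rot: [-0.055, 0.999, 0.0, 0.0]
contact_force: [0.1, 0.1, -2.8]
finger_gap: 53.8
t: 25.9
ee_pos: [451.9, -403.5, 191.6]
tcp_rot: [-0.055, 0.998, -0.0, 0.001]
contact_force: [0.4, -0.1, -3.3]
finger_gap: 53.5
[ 451.88655477 -403.46525054  191.60970295]
[ 529.48983836 -165.37291211  190.        ]
turn [ 0.001  -0.0006  0.1585] deg 14.3 shift [-0.2075  0.4547  0.0008] mm 249.9  j7 2.56
```

View pics/w19.png

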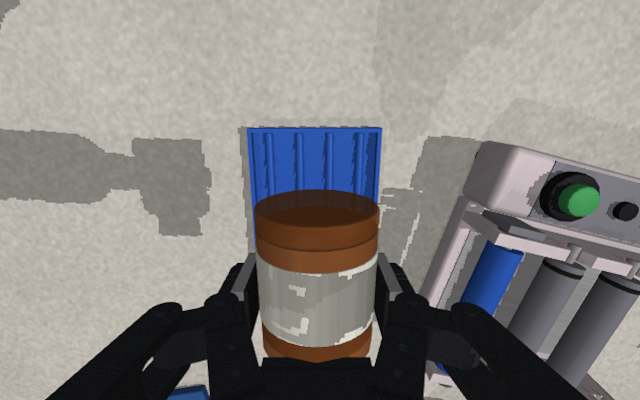

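Held firmly. Carry to the trough.

```bash
python3 -m jog '[0,0,0.03,-0.02,0.044,0,0, 0,0,0.065,-0.055,0.12,0,0, 0,0,0.1,-0.09,0.2,0,0, 0,0,0.135,-0.125,0.275,0,0, 0,0,0.158,-0.16,0.35,0,0]'
python3 - <<'E'
from h import *
p=pose2(BED,[[-12.5,0.5,190]])[0]
plan(p,yaw=BED[2]+np.pi/2)
E
```

```text
t: 26.45
ee_pos: [511.0, -218.5, 188.5]
tcp_rot: [0.07, 0.998, 0.001, -0.002]
contact_force: [0.8, -0.2, -2.4]
finger_gap: 53.3
turn [ 0.0005 -0.0029 -0.0008] deg 0.3 shift [-0.0218  0.1103 -0.0029] mm 56.2  j7 1.96
```

```bash
python3 -m jog '[0,0,0,-0.012,0.05,0,0, 0,0,0,-0.02,0.085,0,0, 0,0,0,-0.02,0.1,0,0, 0,0,0,-0.02,0.1,0,0, 0,0,0,-0.02,0.1,0,0]';  python3 -m jog '[0,0,0,0,0,0,0, 0,0,0,0,0,0,0]'
python3 - <<'E'
from h import *
print(sensors.read_state()["ee_pos"]); shot("wrist","w20")
p=pose2(BED,[[-12.5,0.5,135]])[0]
plan(p,yaw=BED[2]+np.pi/2)
E
```

```text
t: 26.95
ee_pos: [527.8, -174.0, 190.1]
tcp_rot: [0.07, 0.998, -0.0, -0.001]
contact_force: [0.3, 0.6, -2.2]
finger_gap: 53.4
t: 27.15
ee_pos: [528.4, -174.2, 190.8]
tcp_rot: [0.07, 0.998, -0.0, -0.0]
contact_force: [1.0, -1.5, -2.2]
finger_gap: 53.5
[ 528.38734641 -174.21357258  190.80803392]
turn [-0.0001  0.0001 -0.0009] deg 0.1 shift [0.0006 0.0172 0.1118] mm 56.6  j7 1.86
```

View pics/w20.png

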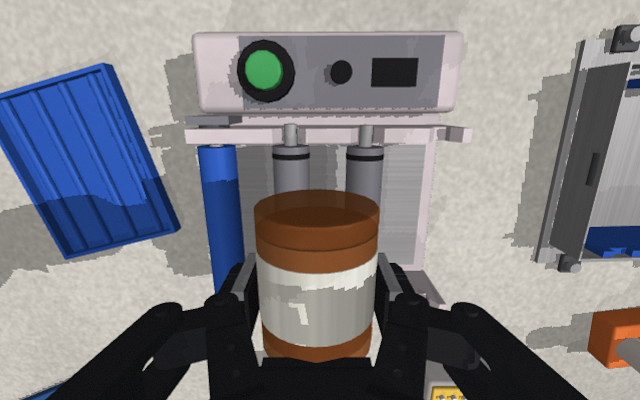

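```bash
python3 -m jog '[0,0,0,0.0006,0.017,0.03,0, 0,0,0,0.0006,0.017,0.06,0, 0,0,0,0.0006,0.017,0.09,0, 0,0,0,0.0006,0.017,0.108,0, 0,0,0,0.0006,0.017,0.112,0]';  python3 -m jog '[0,0,0,0,0,0,0, 0,0,0,0,0,0,0]'
python3 - <<'E'
from h import *
print(sensors.read_state()["ee_pos"])
p=pose2(BED,[[-12.5,0.5,119]])[0]
plan(p,yaw=BED[2]+np.pi/2)
E
```

```text
t: 27.7
ee_pos: [528.7, -164.5, 133.2]
tcp_rot: [0.07, 0.998, -0.0, -0.002]
contact_force: [0.1, 0.4, -1.9]
finger_gap: 53.5
t: 27.9
ee_pos: [530.3, -164.8, 135.3]
tcp_rot: [0.069, 0.998, -0.0, 0.001]
contact_force: [1.2, -0.8, -1.1]
finger_gap: 53.3
[ 530.29378123 -164.7885351   135.34804444]
turn [-0.0001  0.0007  0.0001] deg 0.1 shift [ 0.0015 -0.0014  0.0327] mm 16.4  j7 1.89
```

```bash
python3 -m jog '[0,0,0,0.0012,-0.001,0.008,0, 0,0,0,0.0012,-0.001,0.016,0, 0,0,0,0.0012,-0.001,0.022,0, 0,0,0,0.0012,-0.001,0.028,0, 0,0,0,0.0012,-0.001,0.031,0]';  python3 -m jog '[0,0,0,0,0,0.002,0, 0,0,0,0,0,0.002,0]'
```

```text
t: 28.4
ee_pos: [529.0, -165.8, 119.5]
tcp_rot: [0.069, 0.998, -0.001, -0.0]
contact_force: [-1.7, -2.1, 6.4]
finger_gap: 53.2
t: 28.6
ee_pos: [529.0, -165.9, 119.5]
tcp_rot: [0.07, 0.998, -0.0, 0.0]
contact_force: [-3.4, -0.9, 6.0]
finger_gap: 53.7
```

```bash
python3 -m jog '[0,0,0,0,0,0,0.8, 0,0,0,0,0,0,0.8, 0,0,0,0,0,0,0.8]';python3 -m jog '[0,0,0,0,0,-0.02,0.8, 0,0,0,0,0,-0.08,0.8, 0,0,0,0,0,-0.16,0.8, 0,0,0,0,0,-0.24,0.8, 0,0,0,0,0,-0.26,0.8]'; python3 -m jog '[0,0,0,0.1,0,0,0.8, 0,0,0,0.1,0,0,0.8,0,0,0,0.1,0,0,0.8]'
python3 - <<'E'
from h import *
print(sensors.read_state()["ee_pos"]); shot("wrist","w21")
E
```

```text
t: 28.9
ee_pos: [529.5, -164.4, 118.3]
tcp_rot: [0.069, 0.998, 0.0, 0.0]
contact_force: [0.1, -0.5, -0.4]
finger_gap: 68.4
t: 29.4
ee_pos: [531.7, -166.0, 253.7]
tcp_rot: [0.069, 0.998, -0.0, 0.005]
contact_force: [-0.2, -0.3, 0.3]
finger_gap: 68.7
t: 29.7
ee_pos: [478.3, -157.6, 248.1]
tcp_rot: [0.069, 0.998, 0.001, -0.0]
contact_force: [0.1, 0.3, -0.4]
finger_gap: 68.4
[ 478.30193692 -157.60207297  248.1170545 ]
```

View pics/w21.png

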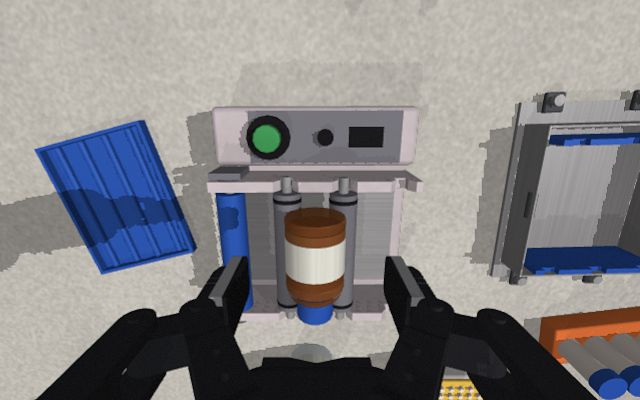

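Run:
```python
from h import *
im,cp=load("w21"); view(im,"w21a",(250,160,390,340),4)
print((proj(pose2(BED,[[-52,0,139],[-52,-28,111],[-52,28,111],[52,0,129],[52,0,93],[20,-28,111],[20,28,111]]),cp)-[250,160])*4)
```

```text
[[263.4847777  263.84507343]
 [140.10055616 218.74380826]
 [386.66435053 218.50232432]
 [263.78958771 654.17840105]
 [263.66478074 563.39036179]
 [149.43966191 495.92520383]
 [377.79311301 495.62831906]]
```

View pics/w21a.png

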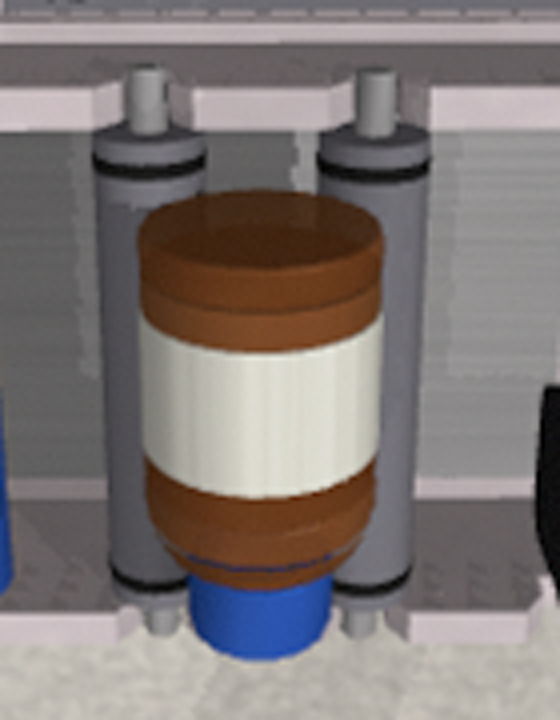

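Run:
```python
from h import *
obs=[("w5",(200+243/3.3,60+122/3.3)),("w9",None),("w11",None),("w21",None),("w16",None)]
from itertools import combinations
rays=[]
for n in("w5","w9","w11","w15","w16","w20","w21"):
    im,cp=load(n); hsv=cv2.cvtColor(im,cv2.COLOR_BGR2HSV)
    m=cv2.inRange(hsv,(45,100,60),(80,255,255)); k,l,s,c=cv2.connectedComponentsWithStats(m)
    # choose nearest to predicted
    pr=proj([[418.7,-197.5,70]],cp)[0]
    i=min(range(1,k),key=lambda j:np.linalg.norm(c[j]-pr)-(0 if s[j,4]>80 else -1e3)); 
    print(n,c[i].round(1),s[i,4],pr.round(1)); rays.append((c[i],cp))
f=lambda p:np.concatenate([proj([p],cp)[0]-u for u,cp in rays])
r=least_squares(f,[418,-197,70],loss='soft_l1');print(r.x,f(r.x).round(1))
print(inv2(BED,[r.x]))
```

```text
w5 [273.   96.8] 418 [274.   97.1]
w9 [286.4  48. ] 1408 [287.3  51.6]
w11 [291.4  46.3] 1265 [291.8  49.6]
w15 [228.2  62. ] 882 [231.5  64.1]
w16 [481.4 147.5] 472 [474.2 145.9]
w20 [263.5  69.6] 1216 [265.5  71.6]
w21 [266.3 138.3] 641 [267.7 136.8]
[ 418.99450457 -196.74350011   83.86167514] [ 0.1  0.   0.1  0.   0.1 -0.1 -0.2 -0.  -0.2  0.2 -0.1 -0.1  0.   0. ]
[[-117.58312747  -45.87746115]]
```

Run:
```python
from h import *
plan([419,-196.2,150],yaw=BED[2]+np.pi/2)
```

```text
turn [0.0005 0.0005 0.0004] deg 0.1 shift [ 0.1097 -0.0932  0.1969] mm 122.0  j7 1.77
```

```bash
python3 -m jog '[0,0,0,0.05,-0.04,0,0, 0,0,0,0.1,-0.08,0,0, 0,0,0,0.109,-0.093,0.06,0, 0,0,0,0.109,-0.093,0.13,0, 0,0,0,0.109,-0.093,0.197,0]';  python3 -m jog '[0,0,0,0,0,0,0, 0,0,0,0,0,0,0, 0,0,0,0,0,0,0]'
python3 - <<'E'
from h import *
print(sensors.read_state()["ee_pos"])
plan([419,-196.2,112],yaw=BED[2]+np.pi/2)
E
```

```text
t: 30.25
ee_pos: [420.7, -197.1, 149.4]
tcp_rot: [0.069, 0.998, -0.0, 0.001]
contact_force: [0.2, 1.0, -1.2]
finger_gap: -0.0
t: 30.55
ee_pos: [421.1, -197.1, 151.5]
tcp_rot: [0.069, 0.998, -0.0, 0.002]
contact_force: [1.0, -0.6, 0.1]
finger_gap: 0.2
[ 421.09147593 -197.08852797  151.52211125]
turn [-0.0004  0.0021  0.0004] deg 0.2 shift [0.0047 0.0012 0.079 ] mm 39.6  j7 1.95
```

```bash
python3 -m jog '[0,0,0,0.004,0.001,0.02,0, 0,0,0,0.004,0.001,0.045,0, 0,0,0,0.004,0.001,0.065,0, 0,0,0,0.004,0.001,0.079,0, 0,0,0,0.004,0.001,0.079,0]';  python3 -m jog '[0,0,0,0,0,0,0, 0,0,0,0,0,0,0]'
python3 - <<'E'
from h import *
print(sensors.read_state()["ee_pos"]); shot("wrist","w22")
E
```

```text
t: 31.05
ee_pos: [416.4, -195.3, 109.1]
tcp_rot: [0.069, 0.998, 0.0, -0.001]
contact_force: [0.5, 0.4, -0.7]
finger_gap: -0.2
t: 31.25
ee_pos: [417.6, -195.8, 110.6]
tcp_rot: [0.069, 0.998, -0.0, 0.0]
contact_force: [0.4, -0.1, 0.2]
finger_gap: 0.3
[ 417.62241813 -195.81485475  110.5769364 ]
```

View pics/w22.png

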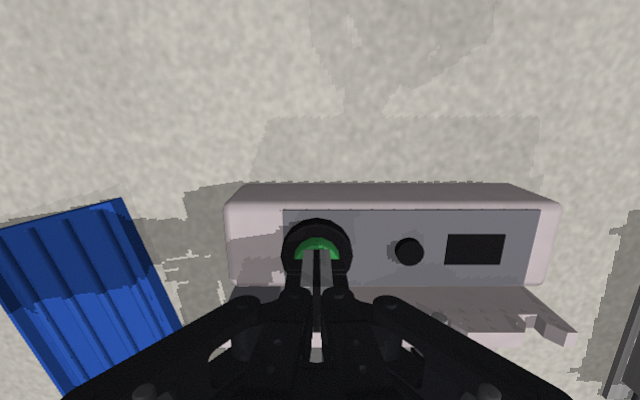

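```bash
python3 -m jog '[0,0,0,0,0,0.006,0, 0,0,0,0,0,0.01,0, 0,0,0,0,0,0.014,0, 0,0,0,0,0,0.018,0]';  python3 -m jog '[0,0,0,0,0,0.002,0, 0,0,0,0,0,0.002,0]'
```

```text
t: 31.7
ee_pos: [418.1, -195.9, 101.8]
tcp_rot: [0.069, 0.998, -0.0, 0.001]
contact_force: [-3.4, 1.5, 20.6]
finger_gap: -0.1
t: 31.9
ee_pos: [418.1, -195.9, 101.8]
tcp_rot: [0.069, 0.998, 0.001, 0.0]
contact_force: [-3.6, 1.3, 17.6]
finger_gap: -0.0
```

Run:
```python
from h import *
shot("wrist","w23"); im,cp=load("w23"); a,_=load("w22")
cv2.imwrite("pics/w23a.png",np.hstack([cv2.resize(i[200:300,260:380],None,fx=3.3,fy=3.3,interpolation=2) for i in(a,im)]))
print(sensors.read_state()["contact_force"])
shot("scene","s23",(180,180,330,300),5)
```

```text
[-4.47424621  2.18947434 18.04553927]
```

View pics/w23a.png

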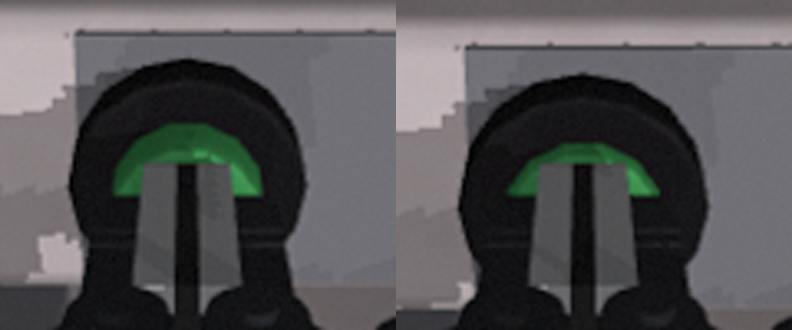

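View pics/s23.png

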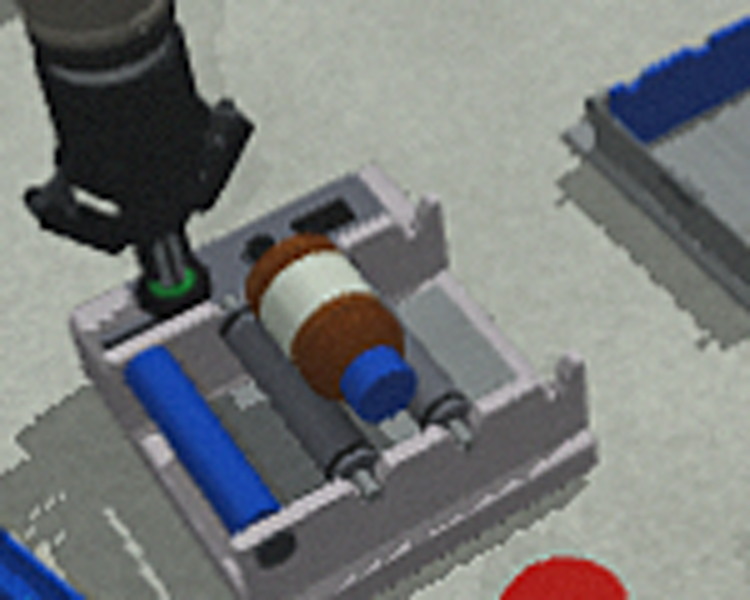

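```bash
python3 -m jog '[0,0,0,0,0,-0.04,0, 0,0,0,0,0,-0.12,0, 0,0,0,0,0,-0.21,0, 0,0,0,0,0,-0.3,0, 0,0,0,0,0,-0.36,0]'
python3 - <<'E'
from h import *
plan([500,400,320],yaw=-.07+np.pi/2); print(sensors.read_state()["ee_pos"]); shot("top","t24",(200,90,360,240),5)
E
```

```text
t: 32.5
ee_pos: [417.7, -196.0, 282.9]
tcp_rot: [0.069, 0.998, 0.0, 0.001]
contact_force: [1.3, 0.1, 1.1]
finger_gap: -0.1
turn [ 0.0002  0.0018 -0.0438] deg 3.9 shift [ 0.0016  1.2033 -0.0736] mm 602.8  j7 1.8
[ 417.6898997  -195.99235093  282.93954304]
```

View pics/t24.png

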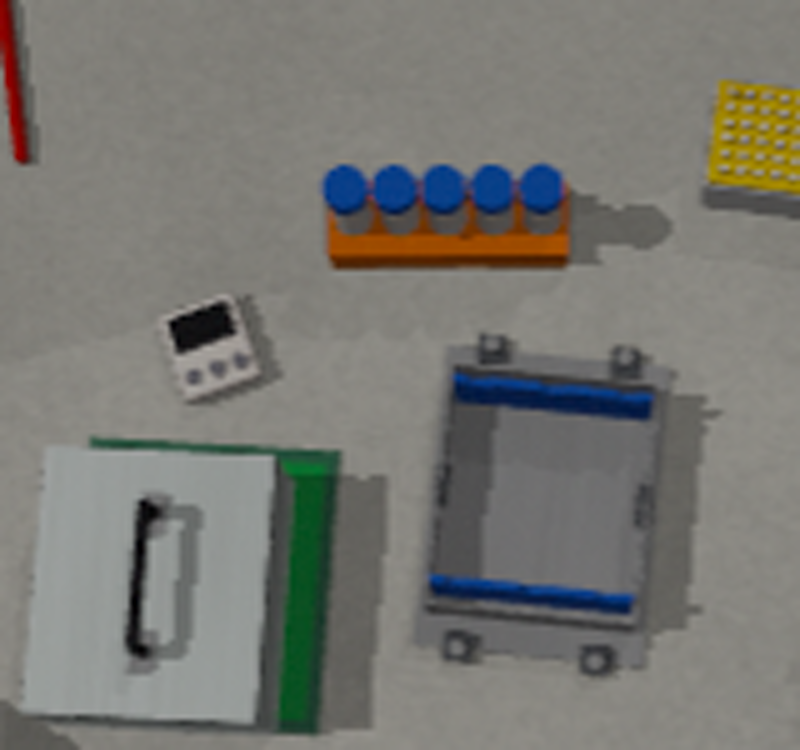

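Run:
```python
from h import *
cp=eyes.camera_params("top")
h=unproj(np.array([(150,503),(138,655)])/5.+[200,90],118,cp); print(h,h.mean(0),np.arctan2(*(h[0]-h[1])[1::-1]))
plan([480,420,320],yaw=-.08+np.pi/2)
```

```text
[[526.01988704 422.70716578 118.        ]
 [422.11230109 427.86348138 118.        ]] [474.06609406 425.28532358 118.        ] -0.04958337963534279
turn [ 0.0001  0.0066 -0.0374] deg 3.4 shift [ 0.0513  1.2386 -0.0663] mm 620.7  j7 1.8
```

```bash
python3 -m jog '[0,0,-0.037,0.04,0.95,-0.06,1, 0,0,-0.037,0.04,0.95,-0.06,1, 0,0,-0.037,0.04,0.95,-0.06,1, 0,0,-0.037,0.04,0.95,-0.06,1, 0,0,-0.037,0.04,0.95,-0.06,1]'
python3 - <<'E'
from h import *
plan([480,420,320],yaw=-.05+np.pi/2)
E
```

```text
t: 33.05
ee_pos: [440.6, 54.6, 295.6]
tcp_rot: [0.04, 0.999, 0.0, -0.0]
contact_force: [0.6, -0.5, -0.2]
finger_gap: 72.3
turn [ 0.0002 -0.0005 -0.0193] deg 1.7 shift [-0.0198  0.7348 -0.0486] mm 368.3  j7 1.27
```

```bash
python3 -m jog '[0,0,-0.019,-0.02,0.734,-0.05,1, 0,0,-0.019,-0.02,0.734,-0.05,1, 0,0,-0.019,-0.02,0.734,-0.05,1, 0,0,-0.019,-0.02,0.734,-0.05,1, 0,0,-0.019,-0.02,0.734,-0.05,1]'
python3 - <<'E'
from h import *
plan([480,420,310],yaw=-.05+np.pi/2)
E
```

```text
t: 33.55
ee_pos: [467.7, 302.4, 312.2]
tcp_rot: [0.025, 1.0, -0.0, -0.001]
contact_force: [0.0, -1.0, 0.8]
finger_gap: 85.5
turn [-0.0005 -0.0008 -0.0002] deg 0.1 shift [-0.0128  0.2361  0.0042] mm 118.3  j7 0.9
```

```bash
python3 -m jog '[0,0,0,-0.013,0.1,0,1, 0,0,0,-0.013,0.18,0,1, 0,0,0,-0.013,0.225,0,1, 0,0,0,-0.013,0.225,0,1, 0,0,0,-0.013,0.225,0,1]'; python3 -m jog '[0,0,0,0,0,0,1, 0,0,0,0,0,0,1]'
python3 - <<'E'
from h import *
shot("wrist","w25"); print(sensors.read_state()["ee_pos"])
E
```

```text
t: 34.05
ee_pos: [480.1, 412.1, 311.7]
tcp_rot: [0.025, 1.0, -0.001, -0.001]
contact_force: [-0.2, -0.5, -0.4]
finger_gap: 85.1
t: 34.25
ee_pos: [480.9, 410.9, 313.3]
tcp_rot: [0.027, 1.0, -0.0, 0.0]
contact_force: [0.4, 0.2, -0.2]
finger_gap: 85.4
[480.87767846 411.19350671 313.4289825 ]
```

View pics/w25.png

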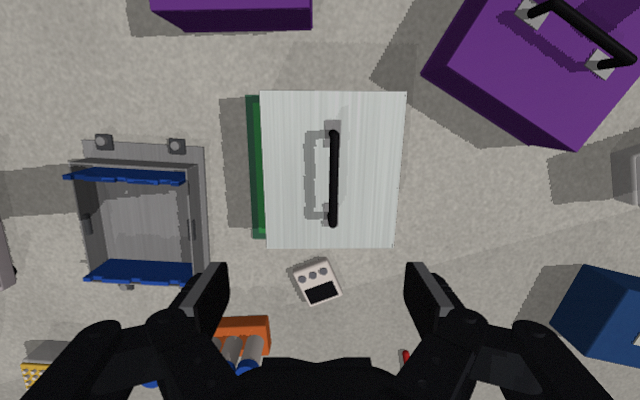

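Run:
```python
from h import *
im,cp=load("w25")
h=unproj([(334.3,133),(333,224.5)],120,cp); print(h.round(1),h.mean(0),np.arctan2(*(h[1]-h[0])[1::-1]),np.linalg.norm(h[1]-h[0]))
view(im,"w25a",(250,80,420,260),4)
p=h.mean(0)
plan([p[0],p[1]+.8,121],yaw=np.arctan2(*(h[1]-h[0])[1::-1])+np.pi/2)
```

```text
[[426.1 431.3 120. ]
 [525.6 426.3 120. ]] [475.80372568 428.78541314 120.        ] -0.04977653910172774 99.61661674637439
turn [ 0.      0.0002 -0.0019] deg 0.2 shift [0.0122 0.0362 0.3849] mm 193.4  j7 0.78
```

View pics/w25a.png

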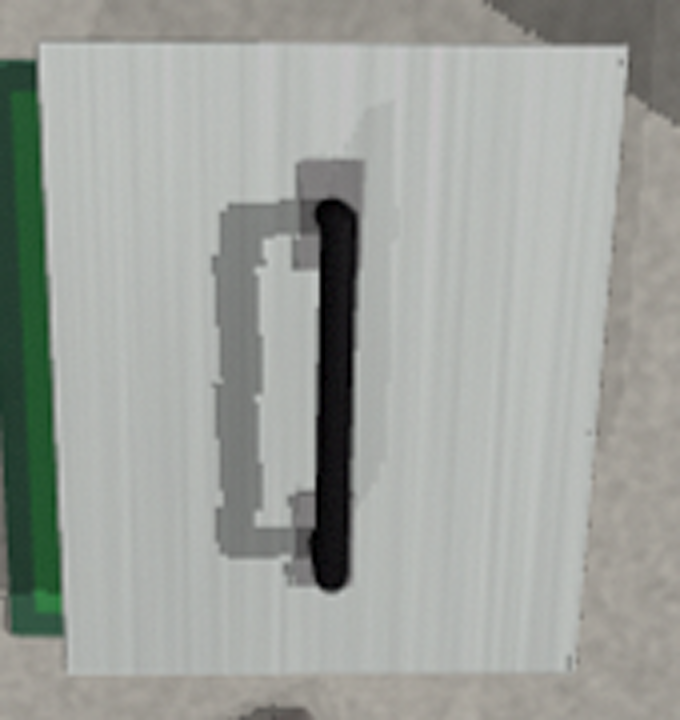

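```bash
python3 -m jog '[0,0,-0.002,0.012,0.036,0.05,1, 0,0,-0.002,0.012,0.036,0.14,1, 0,0,-0.002,0.012,0.036,0.23,1, 0,0,-0.002,0.012,0.036,0.31,1, 0,0,-0.002,0.012,0.036,0.36,1]';  python3 -m jog '[0,0,0,0,0,0.015,1, 0,0,0,0,0,0.022,1, 0,0,0,0,0,0.022,1, 0,0,0,0,0,0.022,1]'
python3 - <<'E'
from h import *
plan([475.8,429.6,122],yaw=-.05+np.pi/2); print(sensors.read_state()["ee_pos"])
E
```

```text
t: 34.8
ee_pos: [474.1, 429.0, 130.1]
tcp_rot: [0.024, 1.0, -0.002, -0.001]
contact_force: [0.2, -0.6, 0.3]
finger_gap: 85.2
t: 35.2
ee_pos: [476.3, 431.8, 124.2]
tcp_rot: [0.024, 1.0, 0.001, 0.001]
contact_force: [-0.4, 0.2, 0.7]
finger_gap: 85.6
turn [0.0018 0.0015 0.0014] deg 0.2 shift [ 0.0009 -0.0044  0.0043] mm 3.1  j7 0.77
[476.34550459 431.79306519 124.16727471]
```

```bash
python3 -m jog '[0,0,0,0,-0.004,0.003,1, 0,0,0,0,-0.004,0.003,0, 0,0,0,0,-0.004,0.003,0, 0,0,0,0,-0.004,0.003,0, 0,0,0,0,-0.004,0.003,0]';  python3 -m jog '[0,0,0,0,0,0,0, 0,0,0,0,0,0,0, 0,0,0,0,0,0,0]'
python3 - <<'E'
from h import *
plan([475.8,429.6,215],yaw=-.05+np.pi/2); print(sensors.read_state()["ee_pos"]); shot("wrist","w26")
E
```

```text
t: 35.7
ee_pos: [475.2, 429.1, 120.7]
tcp_rot: [0.024, 1.0, 0.0, 0.0]
contact_force: [0.2, 0.8, 0.1]
finger_gap: 28.6
t: 36.0
ee_pos: [475.1, 429.1, 120.8]
tcp_rot: [0.024, 1.0, 0.0, -0.0]
contact_force: [0.4, -0.1, 0.5]
finger_gap: 7.9
turn [ 0.0002 -0.0001  0.0016] deg 0.1 shift [-0.0013  0.001  -0.1885] mm 94.2  j7 0.78
[475.12131326 429.14467406 120.75409347]
```

View pics/w26.png

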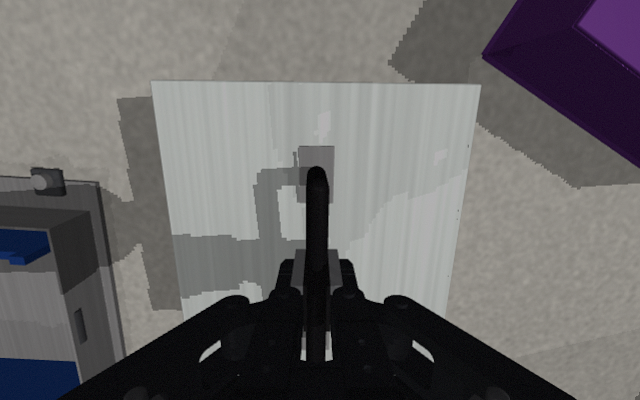

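Run:
```python
from h import *
o=[]
for n in("w2","w26"):
    im,_=load(n); o.append(np.hstack([cv2.resize(im[60:110,a:a+60],None,fx=6,fy=6,interpolation=2) for a in(130,450)]))
cv2.imwrite("pics/cmp.png",np.vstack(o))
```

```text
(no output)
```

View pics/cmp.png

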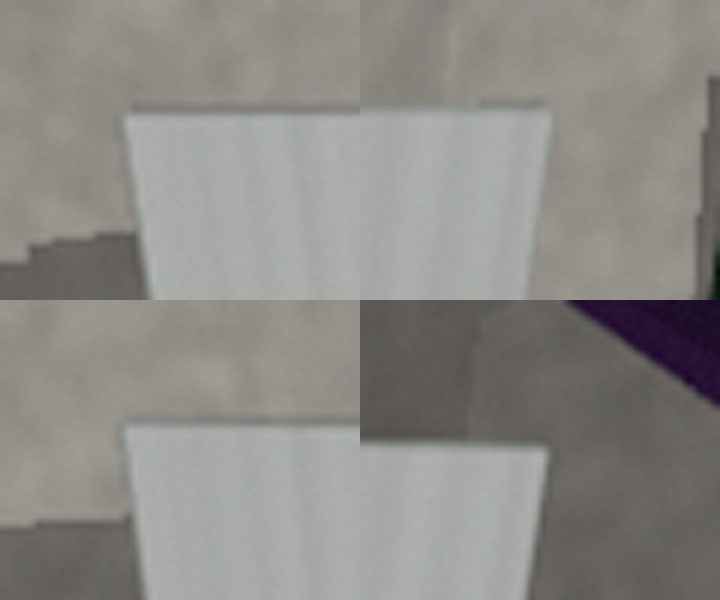

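Run:
```python
from h import *
M=np.load("cam_tool.npy"); _,cp=load("w2"); c=dict(cp); c["view"]=M
for n,uv,z in(("w2",[(150.8,78.7),(481.8,78.2)],36.6),("w26",[(150.9,80.8),(481.2,84.7)],34.8)):
    P=unproj(uv,z,c); print(n,P.round(2),P.mean(0).round(2),np.degrees(np.arctan2(*(P[1]-P[0])[:2])),np.linalg.norm(P[1]-P[0]))
s=np.load("pics/w2.npy",allow_pickle=True).item(); 
# TCP pose at w2 from view
for n in("w2","w26"):
    _,cp=load(n); W=np.linalg.inv(cp["view"])@M; print(n,W[:3,3].round(2),np.degrees(np.arctan2(W[1,1],W[0,1]))-90, np.arctan2(W[1,1],W[0,1])-np.pi/2)
```

```text
w2 [[ 92.95 -81.24  36.6 ]
 [ 93.11  79.39  36.6 ]] [93.03 -0.93 36.6 ] 0.05429093642885965 160.62199818846315
w26 [[ 91.86 -80.43  34.8 ]
 [ 90.04  78.67  34.8 ]] [90.95 -0.88 34.8 ] -0.6538064912057279 159.11284778982713
w2 [546.5  156.74 124.61] -6.593757573662671 -0.11508277973872616
w26 [475.04 429.17 120.74] -2.727443739212049 -0.047602873412155855
```

```bash
python3 -m jog '[0,0,0,0,0,-0.02,0, 0,0,0,0,0,-0.06,0, 0,0,0,0,0,-0.1,0, 0,0,0,0,0,-0.15,0, 0,0,0,0,0,-0.19,0]';  python3 -m jog '[0,0,0,0,0,-0.005,0, 0,0,0,0,0,-0.005,0, 0,0,0,0,0,-0.005,0]'
python3 - <<'E'
from h import *
print(sensors.read_state()["ee_pos"],sensors.read_state()["finger_gap"]); shot("wrist","w27")
o=[]
for n in("w3","w27"):
    im,_=load(n); o.append(np.hstack([cv2.resize(im[60:110,a:a+60],None,fx=6,fy=6,interpolation=2) for a in(130,450)]))
cv2.imwrite("pics/cmp2.png",np.vstack(o))
E
```

```text
t: 36.55
ee_pos: [475.0, 428.6, 216.6]
tcp_rot: [0.024, 1.0, -0.0, -0.0]
contact_force: [0.4, 1.4, -4.4]
finger_gap: 8.1
t: 36.85
ee_pos: [474.3, 428.2, 216.4]
tcp_rot: [0.024, 1.0, -0.001, -0.001]
contact_force: [0.1, 0.2, -3.6]
finger_gap: 8.0
[474.28539785 428.20125563 216.36033666] 7.964933026877546
```

View pics/w27.png

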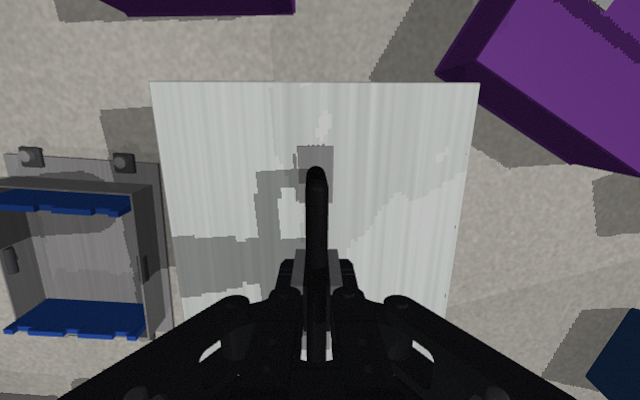

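View pics/cmp2.png

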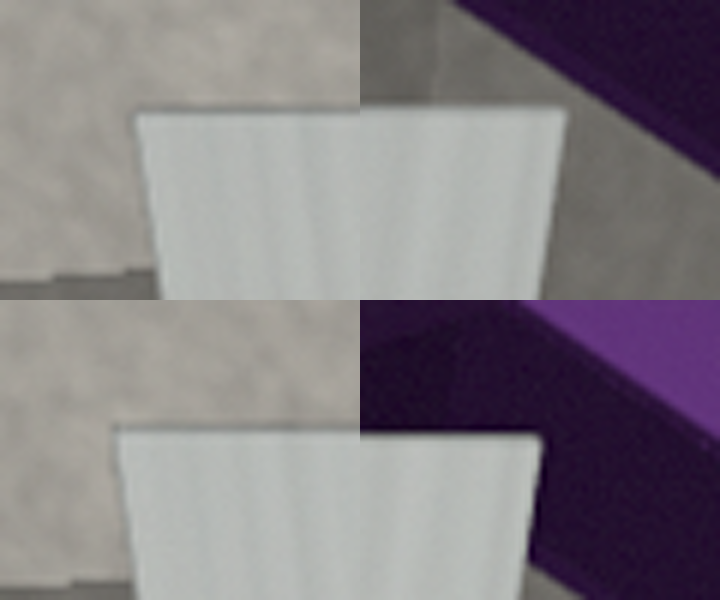

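Run:
```python
from h import *
plan([544.5,157,216],yaw=-0.115+np.pi/2)
```

```text
turn [-0.0017 -0.0014  0.0431] deg 3.9 shift [-0.1659 -0.5351  0.0015] mm 280.1  j7 0.77
```

```bash
python3 -m jog '[0,0,0.01,-0.02,-0.06,0,0, 0,0,0.02,-0.045,-0.14,0,0, 0,0,0.03,-0.07,-0.22,0,0, 0,0,0.043,-0.095,-0.3,0,0, 0,0,0.043,-0.12,-0.38,0,0]';  python3 -m jog '[0,0,0,-0.015,-0.06,0,0, 0,0,0,-0.025,-0.11,0,0, 0,0,0,-0.03,-0.13,0,0, 0,0,0,-0.03,-0.14,0,0, 0,0,0,-0.03,-0.14,0,0]';  python3 -m jog '[0,0,0,0,0,0,0, 0,0,0,0,0,0,0, 0,0,0,0,0,0,0]'
python3 - <<'E'
from h import *
s=sensors.read_state();print(s["ee_pos"],s["finger_gap"]); shot("wrist","w28")
plan([544.5,157,180],yaw=-0.115+np.pi/2)
im,_=load("w28"); cv2.imwrite("pics/cmp3.png",np.hstack([cv2.resize(im[60:110,a:a+60],None,fx=6,fy=6,interpolation=2) for a in(130,450)]))
E
```

```text
t: 37.4
ee_pos: [525.6, 234.3, 216.8]
tcp_rot: [0.058, 0.998, -0.001, -0.001]
contact_force: [0.4, 0.3, -3.5]
finger_gap: 7.7
t: 37.9
ee_pos: [532.5, 165.8, 217.7]
tcp_rot: [0.057, 0.998, 0.0, -0.0]
contact_force: [-0.7, 0.4, -4.8]
finger_gap: 8.2
t: 38.2
ee_pos: [532.8, 166.4, 218.0]
tcp_rot: [0.057, 0.998, 0.0, -0.0]
contact_force: [0.2, -0.1, -4.6]
finger_gap: 7.7
[532.80505197 166.36210441 218.03525901] 7.718760391447161
turn [ 0.0002 -0.      0.001 ] deg 0.1 shift [-0.0252 -0.0154  0.0761] mm 40.8  j7 1.15
```

View pics/cmp3.png

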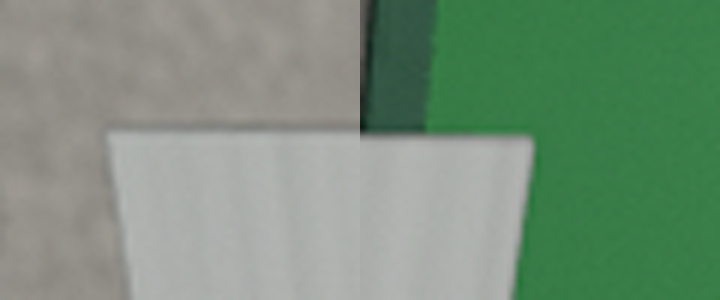

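View pics/w28.png

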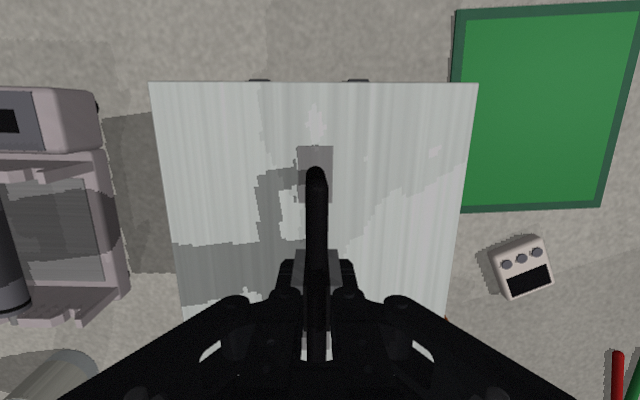

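```bash
cat >> h.py <<'E'
def edges(name):
    im,_=load(name); g=cv2.GaussianBlur(im,(3,3),0).astype(float)
    sat=g.max(2)-g.min(2); out=[]
    for row,l,r in((100,154,476),(130,158,472),(160,162,468),(190,166,464)):
        res=[]
        for c0 in (l,r):
            seg=g[row,c0-14:c0+14].astype(float); d=np.abs(np.diff(seg,axis=0)).sum(1)
            i=int(d.argmax()); 
            w=d[max(0,i-2):i+3]; res.append(c0-14+max(0,i-2)+0.5+(w*np.arange(len(w))).sum()/w.sum())
        out.append((row,*res))
    return out
E
python3 - <<'E'
from h import *
for n in("w2","w3","w26","w27","w28"): print(n,[tuple(np.round(e,1)) for e in edges(n)])
E
```

```text
w2 [(np.float64(100.0), np.float64(153.0), np.float64(478.2)), (np.float64(130.0), np.float64(157.9), np.float64(473.5)), (np.float64(160.0), np.float64(162.6), np.float64(469.5)), (np.float64(190.0), np.float64(167.2), np.float64(464.5))]
w3 [(np.float64(100.0), np.float64(155.4), np.float64(480.5)), (np.float64(130.0), np.float64(159.7), np.float64(475.6)), (np.float64(160.0), np.float64(164.1), np.float64(470.8)), (np.float64(190.0), np.float64(168.8), np.float64(466.3))]
w26 [(np.float64(100.0), np.float64(152.5), np.float64(478.5)), (np.float64(130.0), np.float64(156.6), np.float64(473.6)), (np.float64(160.0), np.float64(160.8), np.float64(468.7)), (np.float64(190.0), np.float64(165.1), np.float64(464.4))]
w27 [(np.float64(100.0), np.float64(151.5), np.float64(477.4)), (np.float64(130.0), np.float64(155.4), np.float64(472.7)), (np.float64(160.0), np.float64(159.9), np.float64(467.9)), (np.float64(190.0), np.float64(164.0), np.float64(463.6))]
w28 [(np.float64(100.0), np.float64(150.3), np.float64(476.1)), (np.float64(130.0), np.float64(154.3), np.float64(471.6)), (np.float64(160.0), np.float64(158.8), np.float64(467.3)), (np.float64(190.0), np.float64(163.2), np.float64(462.6))]
```

```bash
cat >> h.py <<'E'
LW=[80.5,93.5]
def lidfit(name,corners,b=None,hz=4.6,pitch=False):
    """fit lid in tool frame: handle mid at (tx,b,hz), roll,yaw. returns"""
    M=np.load("cam_tool.npy"); _,cp=load(name); c=dict(cp); c["view"]=M
    E=edges(name)
    def model(q):
        tx,bb,ro,ya,W,pt,h=q
        Rm=R.from_euler("zyx",[ya,pt,ro]).as_matrix()
        return lambda x,y: Rm@np.array([x,y,32])+np.array([tx,bb,h])
    def f(q):
        m=model(q); r=[]
        H=92.; W=q[4]
        a=proj([m(H,-W),m(H,W)],c)-np.array(corners); r+=list(a.ravel())
        for side,k in((-1,1),(1,2)):
            L=proj([m(H,side*W),m(-20,side*W)],c); 
            for e in E:
                t=(e[0]-L[0,1])/(L[1,1]-L[0,1]); r.append(L[0,0]+t*(L[1,0]-L[0,0])-e[k])
        r.append((q[5])*(300 if not pitch else 30)); r.append((q[4]-80.2)*5); r.append((q[6]-hz)*1.0)
        if b is not None: r.append((q[1]-b)*20)
        else: r.append(q[2]*2000)
        return np.array(r)
    s=least_squares(f,[0,0,0,0,80.2,0,hz]); return s.x,f(s.x)
E
python3 - <<'E'
from h import *
x,r=lidfit("w2",[(150.8,78.7),(481.8,78.2)]); print("tx,b,roll,yaw,W,pitch,h",x.round(4),r.round(1)); b=x[1]
for n,c in(("w3",[(152.8,79),(484.7,78)]),("w27",[(149.5,82),(480.3,82.7)]),("w28",[(148,81.7),(478.7,83.2)])):
    x,r=lidfit(n,c,b); print(n,x.round(4),r.round(1))
E
```

```text
tx,b,roll,yaw,W,pitch,h [ 9.68800e-01 -1.06770e+00 -0.00000e+00 -8.00000e-04  8.02344e+01
  0.00000e+00  4.16340e+00] [-0.7  0.  -0.1  0.1  0.4  0.2  0.2  0.2  0.1  0.2 -0.4 -0.   0.   0.2
 -0.4 -0. ]
w3 [ 9.53000e-01 -1.06800e+00 -1.31000e-02  1.00000e-04  8.02408e+01
  3.00000e-04  4.08250e+00] [-0.7 -0.2 -0.8  0.2 -0.   0.3  0.5  0.4 -0.   0.2  0.3  0.1  0.1  0.2
 -0.5 -0. ]
w27 [-8.33800e-01 -1.06810e+00  1.46000e-02  2.80000e-03  8.02764e+01
 -0.00000e+00  3.62640e+00] [-1.1 -0.2 -0.3  0.3 -0.3  0.4  0.6  1.1 -0.  -0.   0.2 -0.3 -0.   0.4
 -1.  -0. ]
w28 [-8.8310e-01 -1.0679e+00  2.3300e-02  3.5000e-03  8.0277e+01 -1.0000e-04
  3.6196e+00] [-0.8 -0.   0.1  0.2 -0.3  0.4  0.5  0.8  0.1 -0.  -0.3 -0.4 -0.   0.4
 -1.  -0. ]
```

```bash
python3 -m jog '[-0.0075,0,-0.001,-0.01,-0.008,0,0, -0.0148,0,-0.002,-0.02,-0.013,0,0, -0.0148,0,-0.002,-0.025,-0.0154,0,0, -0.0148,0,-0.002,-0.025,-0.0154,0,0, -0.0148,0,-0.002,-0.025,-0.0154,0,0]';  python3 -m jog '[0,0,0,0,0,0,0, 0,0,0,0,0,0,0, 0,0,0,0,0,0,0]'
python3 - <<'E'
from h import *
s=sensors.read_state();print(s["ee_pos"],s["finger_gap"]); shot("wrist","w29")
plan([544.7,157,180],yaw=-0.115+np.pi/2)
im,_=load("w29"); cv2.imwrite("pics/cmp4.png",np.hstack([cv2.resize(im[60:110,a:a+60],None,fx=6,fy=6,interpolation=2) for a in(130,450)]))
E
```

```text
t: 38.75
ee_pos: [544.5, 155.9, 218.1]
tcp_rot: [0.056, 0.998, 0.012, 0.001]
contact_force: [-0.7, -0.2, -4.6]
finger_gap: 7.7
t: 39.05
ee_pos: [544.4, 156.2, 218.1]
tcp_rot: [0.056, 0.998, 0.012, 0.001]
contact_force: [0.2, -0.0, -4.5]
finger_gap: 7.9
[544.36760974 156.2349544  218.08993892] 7.876209259879444
turn [ 0.0149 -0.      0.0022] deg 1.4 shift [-0.0004 -0.0002  0.0762] mm 38.1  j7 1.2
```

View pics/cmp4.png

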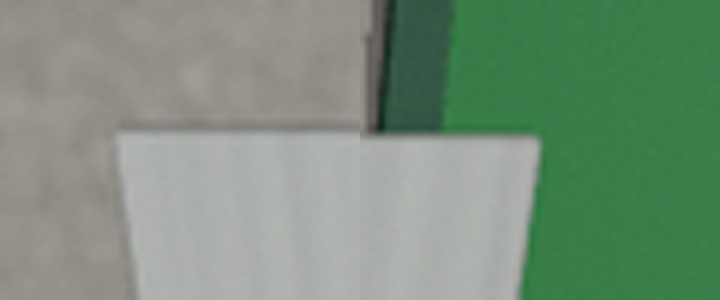

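Run:
```python
from h import *
x,r=lidfit("w29",[(149.6,81.8),(480,83)],-1.0677); print(x.round(4))
```

```text
[-8.62400e-01 -1.06790e+00  1.49000e-02  3.30000e-03  8.02757e+01
 -1.00000e-04  3.63620e+00]
```

```bash
python3 -m jog '[0.005,0,0,0,0.0015,0.02,0, 0.005,0,0,0,0.0015,0.045,0, 0.005,0,0,0,0.0015,0.07,0, 0.005,0,0,0,0.0015,0.084,0, 0.005,0,0,0,0.0015,0.09,0]';  python3 -m jog '[0,0,0,0,0,0,0, 0,0,0,0,0,0,0, 0,0,0,0,0,0,0]'
python3 - <<'E'
from h import *
s=sensors.read_state();print(s["ee_pos"],s["finger_gap"]); shot("wrist","w30")
plan([544.7,157,124.1],yaw=-0.115+np.pi/2)
im,_=load("w30"); cv2.imwrite("pics/cmp5.png",np.hstack([cv2.resize(im[60:110,a:a+60],None,fx=6,fy=6,interpolation=2) for a in(130,450)]))
shot("scene","s30",(260,120,420,260),5)
E
```

```text
t: 39.6
ee_pos: [543.8, 157.5, 171.4]
tcp_rot: [0.056, 0.998, 0.007, -0.001]
contact_force: [-0.2, 0.8, -4.9]
finger_gap: 7.8
t: 39.9
ee_pos: [545.2, 157.9, 173.7]
tcp_rot: [0.056, 0.998, 0.008, 0.001]
contact_force: [0.1, 0.6, -4.8]
finger_gap: 7.8
[545.21144504 157.87593558 173.74887414] 7.826083145672664
turn [0.0103 0.0007 0.002 ] deg 0.9 shift [ 0.0008 -0.0035  0.0992] mm 49.6  j7 1.2
```

View pics/cmp5.png

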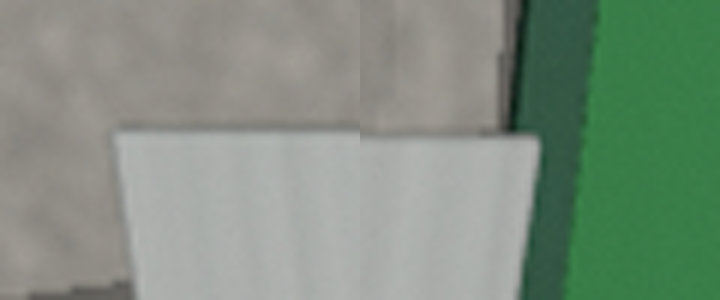

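View pics/s30.png

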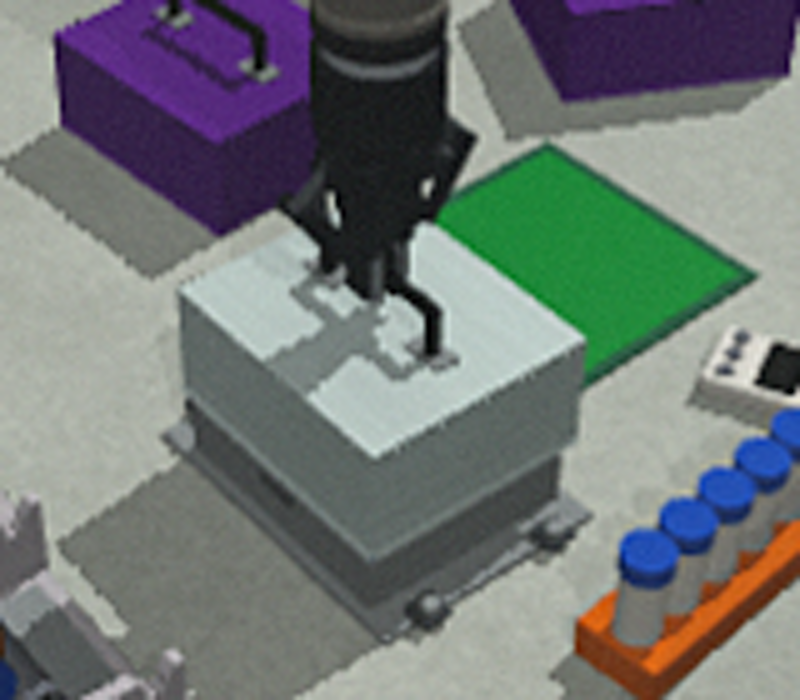

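View pics/w30.png

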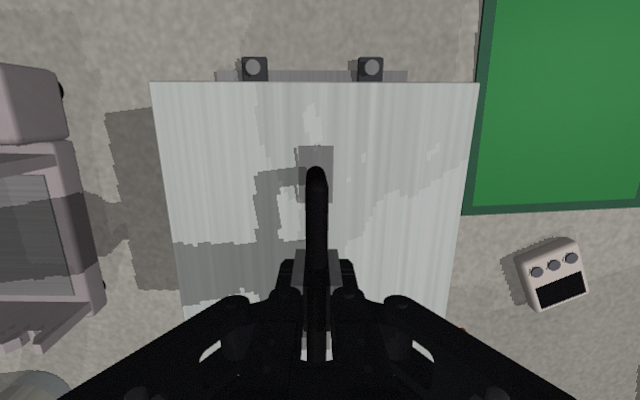

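```bash
python3 -m jog '[0,0,0,0.0005,-0.0015,0.005,0, 0,0,0,0.0005,-0.0016,0.01,0, 0,0,0,0.0005,-0.0017,0.016,0, 0,0,0,0.0005,-0.0018,0.022,0, 0,0,0,0.0005,-0.0019,0.028,0]';  python3 -m jog '[0,0,0,0,0,0,0]'
```

```text
t: 40.5
ee_pos: [544.3, 157.1, 158.7]
tcp_rot: [0.056, 0.998, 0.008, 0.0]
contact_force: [-0.8, 0.0, -3.8]
finger_gap: 8.0
t: 40.6
ee_pos: [544.0, 157.0, 158.5]
tcp_rot: [0.056, 0.998, 0.007, -0.0]
contact_force: [-0.4, -0.8, -3.5]
finger_gap: 8.1
```

```bash
python3 -m jog '[0,0,0,0,-0.0001,0.006,0, 0,0,0,0,-0.0002,0.012,0, 0,0,0,0,-0.0003,0.018,0, 0,0,0,0,-0.0004,0.024,0, 0,0,0,0,-0.0005,0.03,0]';  python3 -m jog '[0,0,0,0,0,0,0]'
```

```text
t: 41.1
ee_pos: [545.1, 157.4, 144.8]
tcp_rot: [0.056, 0.998, 0.008, 0.001]
contact_force: [-0.6, 0.9, 0.9]
finger_gap: 7.9
t: 41.2
ee_pos: [544.6, 157.3, 144.1]
tcp_rot: [0.056, 0.998, 0.008, 0.001]
contact_force: [0.5, -0.2, -1.1]
finger_gap: 7.8
```

```bash
python3 -m jog '[0,0,0,0,-0.0001,0.006,0, 0,0,0,0,-0.0002,0.012,0, 0,0,0,0,-0.0003,0.018,0, 0,0,0,0,-0.0004,0.024,0, 0,0,0,0,-0.0005,0.03,0]';  python3 -m jog '[0,0,0,0,0,0,0]'
```

```text
t: 41.7
ee_pos: [544.5, 157.1, 128.9]
tcp_rot: [0.056, 0.998, 0.008, 0.001]
contact_force: [0.6, 0.5, 1.2]
finger_gap: 8.2
t: 41.8
ee_pos: [544.2, 157.0, 128.4]
tcp_rot: [0.056, 0.998, 0.008, 0.0]
contact_force: [1.4, 0.4, -2.6]
finger_gap: 7.9
```

```bash
python3 -m jog '[0,0,0,0,0,0.004,0, 0,0,0,0,0,0.007,0, 0,0,0,0,0,0.01,0, 0,0,0,0,0,0.012,0]';  python3 -m jog '[0,0,0,0,0,0.002,0, 0,0,0,0,0,0.002,0]'
```

```text
t: 42.2
ee_pos: [545.2, 157.0, 123.6]
tcp_rot: [0.056, 0.998, 0.008, 0.001]
contact_force: [1.5, -0.5, 4.0]
finger_gap: 7.8
t: 42.4
ee_pos: [545.7, 156.9, 123.1]
tcp_rot: [0.056, 0.998, 0.008, 0.002]
contact_force: [1.7, -1.0, 4.7]
finger_gap: 8.3
```

```bash
python3 -m jog '[0,0,0,0,0,0.003,0, 0,0,0,0,0,0.005,0, 0,0,0,0,0,0.005,0]'
```

```text
t: 42.7
ee_pos: [545.8, 156.9, 123.0]
tcp_rot: [0.056, 0.998, 0.008, 0.002]
contact_force: [-4.1, -2.5, 19.9]
finger_gap: 7.9
```

```bash
python3 -m jog '[0,0,0,0,0,-0.002,0, 0,0,0,0,0,-0.004,1, 0,0,0,0,0,-0.004,1, 0,0,0,0,0,-0.004,1, 0,0,0,0,0,-0.004,1]';  python3 -m jog '[0,0,0,0,0,-0.03,1, 0,0,0,0,0,-0.1,1, 0,0,0,0,0,-0.18,1, 0,0,0,0,0,-0.26,1, 0,0,0,0,0,-0.3,1]'; python3 -m jog '[0.01,0,0,0.05,0,0,1, 0.01,0,0,0.05,0,0,1, 0.01,0,0,0.05,0,0,1]'
python3 - <<'E'
from h import *
s=sensors.read_state();print(s["ee_pos"]); shot("wrist","w31"); shot("scene","s31",(180,130,440,320),3)
E
```

```text
t: 43.2
ee_pos: [543.8, 157.2, 120.9]
tcp_rot: [0.056, 0.998, 0.007, -0.0]
contact_force: [0.1, -1.2, 0.6]
finger_gap: 65.8
t: 43.7
ee_pos: [545.4, 155.1, 275.1]
tcp_rot: [0.056, 0.998, 0.009, 0.003]
contact_force: [0.6, -0.0, -0.3]
finger_gap: 85.4
t: 44.0
ee_pos: [518.9, 157.9, 271.3]
tcp_rot: [0.055, 0.998, -0.0, -0.0]
contact_force: [-0.4, -0.7, 1.2]
finger_gap: 85.3
[518.87866334 157.85213643 271.28479194]
```

View pics/s31.png

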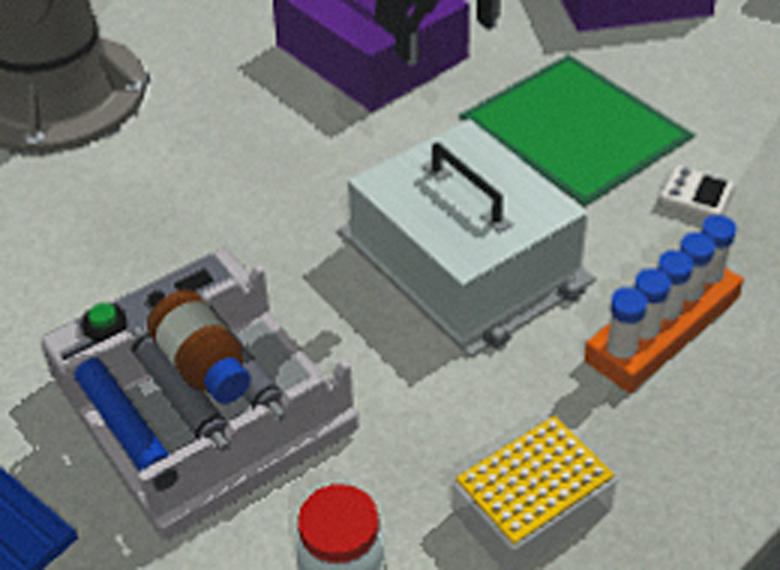

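View pics/w31.png

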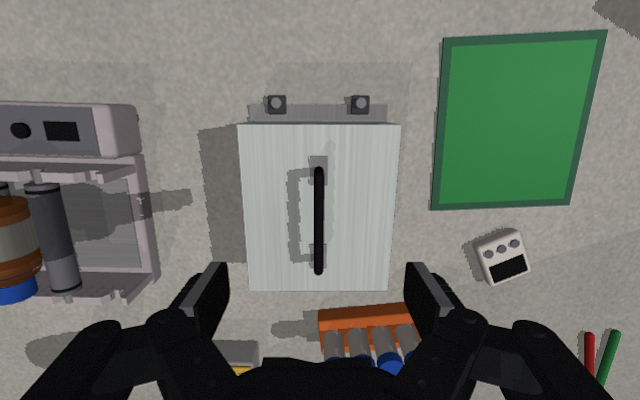

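Run:
```python
from h import *
a=cv2.imread("pics/scene0.png"); b,_=load("s31")
s=(slice(165,245),slice(290,385))
d=cv2.absdiff(a,b).max(2)[s]; print((d>25).sum(), d.size)
A=cv2.cvtColor(a[s],6).astype(np.float32);B=cv2.cvtColor(b[s],6).astype(np.float32);print(cv2.phaseCorrelate(A,B,cv2.createHanningWindow(A.shape[::-1],5)))
for nm,r in(("tips",(slice(265,320),slice(325,390))),("rack",(slice(200,262),slice(370,430))),("jar",(slice(285,340),slice(270,315))),("timer",(slice(180,206),slice(396,428)))): print(nm,(cv2.absdiff(a,b).max(2)[r]>25).sum())
```

```text
83 7600
((0.20958826095585437, 0.23429676663116084), 1.018245519697666)
tips 0
rack 5
jar 0
timer 0
```

Run:
```python
from h import *
c0=np.array([419,-196.74]); d=-np.array([np.cos(-.139),np.sin(-.139)])
for n,g,k in(("w22",(316.1,237.3),(316.1,218.2)),("w23",(316.7,243.0),(316.7,222.7))):
    _,cp=load(n)
    for nm,px in(("green",g),("collar",k)):
        # z vs radius toward robot
        out=[]
        for z in (64,68,70,72,74,76,78,80,82,84,86): out.append((z,round(float((unproj([px],z,cp)[0,:2]-c0)@d),1)))
        print(n,nm,out)
```

```text
w22 green [(64, 6.4), (68, 8.1), (70, 9.0), (72, 9.9), (74, 10.7), (76, 11.6), (78, 12.5), (80, 13.4), (82, 14.3), (84, 15.1), (86, 16.0)]
w22 collar [(64, 18.7), (68, 20.1), (70, 20.9), (72, 21.6), (74, 22.3), (76, 23.1), (78, 23.8), (80, 24.5), (82, 25.3), (84, 26.0), (86, 26.7)]
w23 green [(64, 6.2), (68, 8.0), (70, 9.0), (72, 9.9), (74, 10.8), (76, 11.7), (78, 12.7), (80, 13.6), (82, 14.5), (84, 15.4), (86, 16.3)]
w23 collar [(64, 18.7), (68, 20.3), (70, 21.0), (72, 21.8), (74, 22.6), (76, 23.3), (78, 24.1), (80, 24.9), (82, 25.6), (84, 26.4), (86, 27.2)]
```

Run:
```python
from h import *
plan([419.2,-196.5,250],yaw=BED[2]+np.pi/2)
```

```text
turn [-0.0005 -0.0002  0.0171] deg 1.5 shift [ 0.12   -0.7257  0.0428] mm 368.4  j7 1.13
```

```bash
python3 -m jog '[0,0,0.017,0.12,-0.72,0.02,0, 0,0,0.017,0.12,-0.72,0.02,0, 0,0,0.017,0.12,-0.72,0.02,0, 0,0,0.017,0.12,-0.72,0.02,0, 0,0,0.017,0.12,-0.72,0.02,0]'
python3 - <<'E'
from h import *
plan([419.2,-196.5,230],yaw=BED[2]+np.pi/2)
E
```

```text
t: 44.6
ee_pos: [450.3, -85.0, 264.5]
tcp_rot: [0.07, 0.998, -0.0, 0.0]
contact_force: [0.9, -0.7, 0.8]
finger_gap: 12.2
turn [-0.0004  0.0001 -0.0001] deg 0.0 shift [ 0.0308 -0.2294  0.0692] mm 120.8  j7 1.55
```

```bash
python3 -m jog '[0,0,0,0.02,-0.1,0.02,0, 0,0,0,0.03,-0.17,0.05,0, 0,0,0,0.031,-0.21,0.07,0, 0,0,0,0.031,-0.215,0.07,0, 0,0,0,0.031,-0.215,0.07,0]'; python3 -m jog '[0,0,0,0,0,0,0, 0,0,0,0,0,0,0]'
python3 - <<'E'
from h import *
plan([419.2,-196.5,120],yaw=BED[2]+np.pi/2)
shot("wrist","w32",(220,100,420,300),3)
E
```

```text
t: 45.1
ee_pos: [420.9, -187.4, 229.7]
tcp_rot: [0.07, 0.998, -0.0, -0.0]
contact_force: [-0.3, 0.1, 0.6]
finger_gap: -0.3
t: 45.3
ee_pos: [421.7, -185.8, 230.2]
tcp_rot: [0.068, 0.998, -0.0, 0.0]
contact_force: [0.8, -0.7, 0.5]
finger_gap: -0.2
turn [0.     0.0005 0.0019] deg 0.2 shift [ 0.0022 -0.0218  0.2204] mm 110.7  j7 1.81
```

View pics/w32.png

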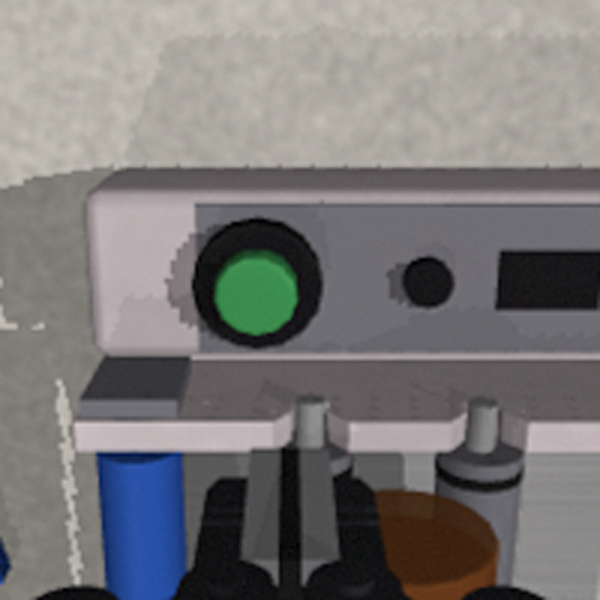

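```bash
python3 -m jog '[0,0,0.002,0.002,-0.02,0.05,0, 0,0,0.002,0.002,-0.02,0.12,0, 0,0,0.002,0.002,-0.02,0.18,0, 0,0,0.002,0.002,-0.02,0.21,0, 0,0,0.002,0.002,-0.02,0.22,0]'; python3 -m jog '[0,0,0,0,0,0,0, 0,0,0,0,0,0,0, 0,0,0,0,0,0,0, 0,0,0,0,0,0,0, 0,0,0,0,0,0,0]'
python3 - <<'E'
from h import *
plan([419.2,-196.5,110],yaw=BED[2]+np.pi/2); print(sensors.read_state()["ee_pos"])
E
```

```text
t: 45.85
ee_pos: [417.6, -195.7, 118.4]
tcp_rot: [0.07, 0.998, 0.0, -0.002]
contact_force: [0.4, 0.6, -0.4]
finger_gap: 0.1
t: 46.35
ee_pos: [418.8, -196.9, 120.4]
tcp_rot: [0.071, 0.997, -0.0, 0.001]
contact_force: [0.0, 0.2, 0.1]
finger_gap: 0.3
turn [-0.0001  0.0008 -0.0016] deg 0.2 shift [-0.0007  0.0009  0.0208] mm 10.4  j7 1.96
[ 418.76861807 -196.90615511  120.37872161]
```

```bash
python3 -m jog '[0,0,0,0,0,0.012,0, 0,0,0,0,0,0.02,0, 0,0,0,0,0,0.02,0, 0,0,0,0,0,0.02,0]'; python3 -m jog '[0,0,0,0,0,0.003,0, 0,0,0,0,0,0.003,0, 0,0,0,0,0,0.003,0]'; python3 -m jog '[0,0,0,0,0,0.003,0, 0,0,0,0,0,0.003,0, 0,0,0,0,0,0.003,0]';python3 -m jog '[0,0,0,0,0,0.003,0, 0,0,0,0,0,0.003,0, 0,0,0,0,0,0.003,0]';python3 -m jog '[0,0,0,0,0,0.003,0, 0,0,0,0,0,0.003,0, 0,0,0,0,0,0.003,0]';python3 -m jog '[0,0,0,0,0,0.003,0, 0,0,0,0,0,0.003,0, 0,0,0,0,0,0.003,0]'
```

```text
t: 46.75
ee_pos: [418.1, -196.8, 109.5]
tcp_rot: [0.071, 0.997, -0.0, -0.0]
contact_force: [0.5, -0.3, 0.8]
finger_gap: -0.2
t: 47.05
ee_pos: [418.4, -196.8, 108.3]
tcp_rot: [0.071, 0.997, -0.0, 0.0]
contact_force: [-0.4, -0.2, 0.4]
finger_gap: 0.2
t: 47.35
ee_pos: [418.5, -196.9, 107.0]
tcp_rot: [0.071, 0.997, -0.0, 0.0]
contact_force: [0.3, 0.3, 2.3]
finger_gap: 0.2
t: 47.65
ee_pos: [418.5, -196.9, 105.4]
tcp_rot: [0.071, 0.997, -0.0, 0.0]
contact_force: [-0.7, 0.8, 3.1]
finger_gap: 0.2
t: 47.95
ee_pos: [418.5, -196.9, 103.9]
tcp_rot: [0.071, 0.997, -0.0, 0.0]
contact_force: [-0.5, -0.6, 4.0]
finger_gap: 0.1
t: 48.25
ee_pos: [418.5, -196.9, 102.4]
tcp_rot: [0.071, 0.997, -0.0, 0.0]
contact_force: [-0.9, 0.8, 4.9]
finger_gap: -0.3
```

```bash
python3 -m jog '[0,0,0,0,0,0.004,0, 0,0,0,0,0,0.005,0, 0,0,0,0,0,0.005,0]'; python3 -m jog '[0,0,0,0,0,-0.04,0, 0,0,0,0,0,-0.12,0, 0,0,0,0,0,-0.21,0, 0,0,0,0,0,-0.3,0, 0,0,0,0,0,-0.36,0]'; python3 -m jog '[0,0,0,0.02,0,0,0, 0,0,0,0.02,0,0,0, 0,0,0,0.02,0,0,0, 0,0,0,0.02,0,0,0, 0,0,0,0.02,0,0,0]'
python3 - <<'E'
from h import *
shot("wrist","w33"); shot("scene","s33",(180,130,440,320),3); shot("top","t33",(200,90,520,240),2.5)
E
```

```text
t: 48.55
ee_pos: [418.6, -197.0, 101.7]
tcp_rot: [0.071, 0.997, 0.001, 0.0]
contact_force: [-5.4, 2.9, 24.2]
finger_gap: -0.2
t: 49.05
ee_pos: [418.7, -197.0, 282.3]
tcp_rot: [0.071, 0.997, -0.0, 0.001]
contact_force: [1.6, -0.0, 0.1]
finger_gap: -0.2
t: 49.55
ee_pos: [408.1, -195.2, 278.7]
tcp_rot: [0.071, 0.997, -0.0, -0.001]
contact_force: [0.8, -0.5, 0.1]
finger_gap: -0.1
```

View pics/s33.png

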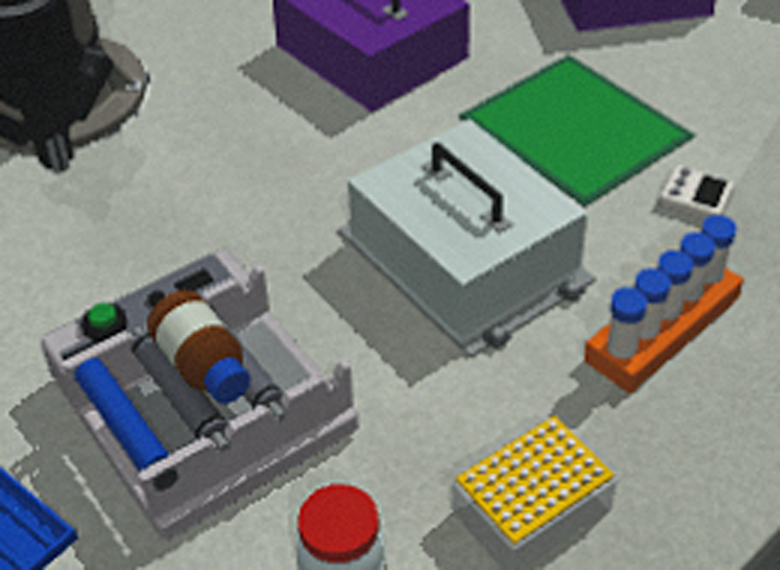

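View pics/t33.png

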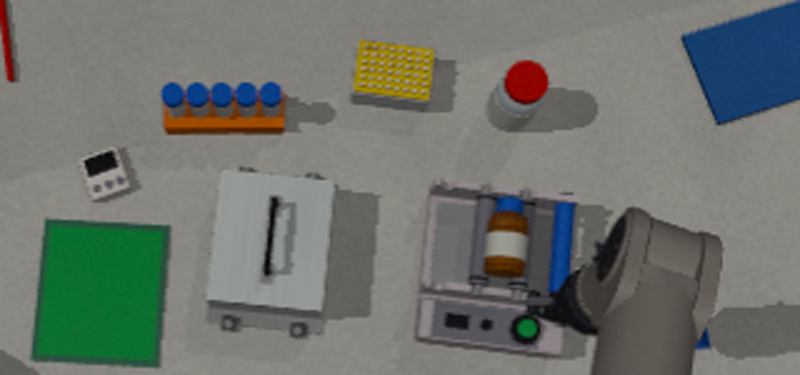

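View pics/w33.png

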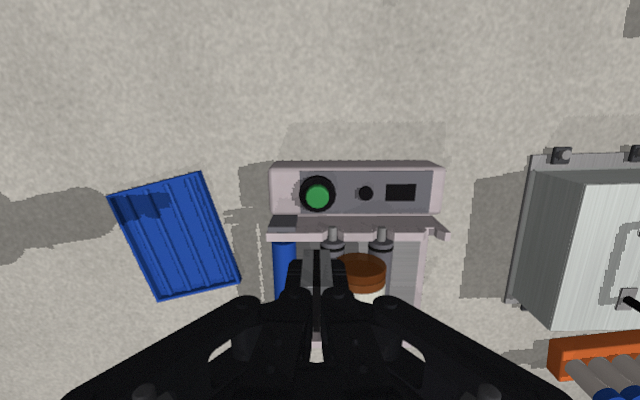

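Run:
```python
from h import *
im,cp=load("s33"); q=proj(pose2(BED,[[52,0,111],[-52,0,111],[52,0,129]]),cp); print(q, (q-[180,130])*3)
a,_=load("s31"); r=(slice(225,270),slice(220,270)); print((cv2.absdiff(a,im).max(2)[r]>30).sum())
print(order.sign_off())
```

```text
[[256.21087282 258.35656862]
 [236.7242083  233.95184401]
 [255.4328685  253.83950754]] [[228.63261845 385.06970587]
 [170.17262489 311.85553203]
 [226.2986055  371.51852262]]
282
the job is handed in; nothing more can be done
None
```

The job is handed in, at about 50 s of the 210 s. Every step went through on the evidence I have; sign-off gave no verdict.

**What I did**
- **Lid off:** I drew the bare metal lid straight up and set it down on the mat. It was later knocked about 25 mm aside, so I found it again before picking it up.
- **Rollers:** Two loose rollers were in the box. They went into slots 1 and 2, next to the drive roller.
- **Bottle:** I laid it in the trough between those two rollers.
- **Start button:** I pressed it to its stop (18 N).
- **Lid back on:** I pushed it home with about 20 N.
- **Second press:** I pressed the button again after the lid was on, because the first press alone did not prove full travel. The force rose as a spring over about 6 mm, then stopped hard at the same height as before (24 N). That means the first press was full too.

**Last checks**
- **Rollers:** After placing, each measured within about 1 mm of midway along the bed. Roller 2 was within about 0.5 mm across the slots. Roller 1 measured within 0.3 mm at first and within 2 mm in a later oblique view.
- **Bottle:** It matched the predicted outline to within about 1 mm after I let go. In the final scene view the cap still lay within about 2 mm of where it should be.
- **Lid:** It came back to within about 1 mm of its starting place in the scene picture.
- **Bystanders:** The tip box, tube rack, stock bottle and timer showed no movement.

**One check that disagreed:** About 280 pixels around the bottle differed between the views before and after the second press. I took this for the arm's shadow, since the bottle looked in place, but I did not follow it up.

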